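Load the mixing pebbles and hang up the scoop

TASK

Pour all six ceramic pebbles from the scoop through the funnel into the clear paint-mixing jar, leaving the jar standing where it is. Then hang the empty scoop by the ring at the end of its handle on the stand's peg, so that it hangs there still and freely, mouth down. Do not disturb the other things on the table.

Things in the scene. Friction and masses are not known exactly. Their poses are not given: they have to be found in the camera images.
- scoop: Metal scoop with wooden handle, flat on the table, holding the pebbles; 0.11 kg. Origin under its pan, z up, +x to the open mouth (starts within 0.5 rad of world -x), -x along the handle to the ring. Pan x -47 to 51 mm, 64 mm wide, side walls 34 mm high, 3 mm thick, back wall 42; the front 30 mm of floor ramps up 18 deg to the lip: tilt the mouth down over 45 deg to empty it.
- scoop_grip (a point): Middle of the scoop's straight wooden handle: a bar 13 mm wide (y) and 14 mm high (z), running from x = -46 to -144 mm in the scoop's frame; this point at x = -95, z = 34 mm. The natural grasp is from above across its width.
- scoop_ring (a point): Centre of the hanging ring at the end of the scoop's handle, at x = -158, z = 34 mm in the scoop's frame: round wire 6 mm thick, opening 26 mm across, lying in the scoop's xy plane (its hole runs along the scoop's z).
- scoop_lip (a point): Middle of the scoop's pouring lip at x = 51, z = 13 mm in the scoop's frame.
- jar: The clear upright jar, 60 mm across (bore 52 mm, floor 8 mm thick), with a wide round metal funnel fixed on its neck; 0.7 kg, loose on the table. Origin: centre of its underside; z up. The funnel's throat is 37 mm across inside, 104 mm above the table; from there its cone widens to the rim.
- funnel_rim (a point): Centre of the funnel's round mouth, at rim height, 154 mm above the jar's underside; the mouth is 137 mm across inside.
- jar_floor (a point): Centre of the jar's inner floor, 8 mm above its underside.
- stand: Fixed hanging stand: round foot 110 mm across, 14 mm high; post 12 mm thick; one straight peg 8 mm thick, 65 mm long, that leaves the post's top along the stand's -x (within 0.25 rad of world -x, roughly at the robot), rising 35 degrees above level. Origin: centre of the foot's underside; z up.
- peg_tip (a point): Free end of the peg, at x = -53, z = 289 mm in the stand's frame.
- peg_root (a point): Where the peg leaves the post, at x = 0, z = 252 mm in the stand's frame.
- peg_mid (a point): Middle of the peg.
- pebble0: A ceramic mixing pebble, rounded, 19 x 15 x 15 mm, 10 g, in the scoop at the start (one of six). Origin: its middle.
- pebble1: A ceramic mixing pebble, rounded, 19 x 15 x 15 mm, 10 g, in the scoop at the start (one of six). Origin: its middle.
- pebble2: A ceramic mixing pebble, rounded, 19 x 15 x 15 mm, 10 g, in the scoop at the start (one of six). Origin: its middle.
- pebble3: A ceramic mixing pebble, rounded, 19 x 15 x 15 mm, 10 g, in the scoop at the start (one of six). Origin: its middle.
- pebble4: A ceramic mixing pebble, rounded, 19 x 15 x 15 mm, 10 g, in the scoop at the start (one of six). Origin: its middle.
- pebble5: A ceramic mixing pebble, rounded, 19 x 15 x 15 mm, 10 g, in the scoop at the start (one of six). Origin: its middle.
- figure: Bystander: loose white clay tiger figure, 80 mm long, 115 mm high. Origin: centre of its underside.
- paint_pot: Bystander: loose round black paint pot, 52 mm across, 50 mm high. Origin: centre of its underside.
- brush: Bystander: loose paint brush lying flat.
- pot_lid: Bystander: loose round black lid, 56 mm across, 9 mm thick. Origin: centre of its underside.
Mind the look-alikes: they are no part of the job. Several things have the shape of the scoop; the one meant has the colours described above.

How it is judged (in metres and radians):
On the way:
1. all six pebbles are inside the jar, below the funnel's throat (horizontal distance between each of pebble0, pebble1, pebble2, pebble3, pebble4, pebble5 and jar_floor below 0.032 m and z of pebble0 in the frame of jar between 0 and 0.078 m and z of pebble1 in the frame of jar between 0 and 0.078 m and z of pebble2 in the frame of jar between 0 and 0.078 m and z of pebble3 in the frame of jar between 0 and 0.078 m and z of pebble4 in the frame of jar between 0 and 0.078 m and z of pebble5 in the frame of jar between 0 and 0.078 m), for 0.2 s.
At the end, for the whole second after the job is handed in: All six pebbles in the jar below the throat (within 32 mm of its axis, under 78 mm high); jar upright within 0.1 rad; scoop hangs on the stand: ring centre within 42 mm of peg middle, stand bears over 0.4 N, its +x over 2.4 rad from up, lip over 20 mm high, under 0.05 m/s (all of step 1 and angle between jar's own z axis and vertical below 0.1 rad and distance between scoop_ring and peg_mid below 0.042 m and contact force between scoop and stand above 0.4 N and angle between scoop's own x axis and vertical above 2.4 rad and height (world z) of scoop_lip above 0.02 m and linear speed of scoop below 0.05 m/s); the robot touches nothing.
It fails at once if the jar is tipped by more than 0.35 rad (angle between jar's own z axis and vertical above 0.35 rad).
It fails at once if the jar is shoved more than 50 mm from its place (distance of jar_floor from where it was at the start of the episode above 0.05 m).
It fails at once if a bystander is moved by more than 40 mm (distance of any of figure, paint_pot, brush, pot_lid from where it was at the start of the episode above 0.04 m).
It also fails if it takes over 72 s, if anything falls off the work surface, if the arm or the gripper's body presses on something with over 40 N, if the wrist force passes 120 N, or if a joint passes its speed limit or range.

ROBOT

A 7-joint arm with a two-finger parallel gripper is mounted at the origin on the work surface. World frame = base frame: x ahead of the robot, y to its left, z up, the work surface at z = 0. Lengths are in mm, angles in rad, forces in N, time in s.
With the tool pointing down it reaches from about 400 to 750 mm from the base axis. Payload 19.5 kg.
Tool frame: the origin (TCP) lies at the very end of the fingers, on their centre line; the grasp point (between the pads) lies 19 mm behind it; x points along the fingers, y is the direction in which the jaws open and shut, and the axes are right-handed (so a half turn about x gives the same grasp; the last joint's range is limited). The gripper opens to 85 mm and grips with 20 to 120 N. Pads are 22 mm wide; open, the fingers measure 114 mm over their backs; the gripper's body (76 mm by 85 mm) begins 54 mm behind the grasp point. The pads swing forward as they close: fully open they stand 13 mm farther back than shut.
Start: joints at [1.075, 0.707, -0.028, 1.485, 0.022, 0.951, -0.075], TCP at [252.06, -516.779, 231.268] pointing down, gripper open.
Joint ranges: [-2.71, 2.71], [-0.32, 2.16], [-1.57, 1.52], [0, 2.45], [-1.46, 4.6], [0, 2.02], [-2.83, 2.83]. Speed limits (rad/s): [1.89, 1.89, 2.57, 2.57, 3.01, 3.01, 3.01].

INTERFACE

Orientations are given as a unit quaternion [w, x, y, z].
In Python, from workcell import robot gives the robot as it stands.
- The arm moves only by the tool arm_command, never from a script. Its argument "rows" is a list of rows, each a list of 7 numbers: the turn, a rotation vector about the tool's x, y, z in rad, then the shift along the tool's x, y, z in mm, then the finger opening in mm, from 0 to 85.4. In form: [[wx, wy, wz, x, y, z, claw], ...]. A call has 1 to 8 rows; each row shifts and turns the commanded pose from where the row before left it, along the tool's axes as they then stand; what a row does not reach is not made up. A row lasts 1/8 s, in which the tool goes at most 62.5 mm and 10.7 degrees, less where a joint would pass 70% of its speed; a pose out of reach is approached as far as the arm can. A call is refused whole if a number of a shift passes 62.5 or a number of a turn 0.188, either way. A call with a gripper value outside its range is refused whole. The fingers move at their own pace and stop on an object; "squeeze" is the grip in N (left out, the last holds). Time passes only in rows, so rows that do not move let the fingers close. It gives the time, the measured TCP pose, the force and the opening at its end, in the units of the state.
- robot.get_state(): the state, without advancing time (a new reading comes with each control period).
- robot.camera(name): name is "side" or "top"; returns the picture (400x640x3 uint8, red, green, blue); there is no depth.
- robot.camera_info(name): a dict with "intrinsics" (3x3 intrinsics, pixels), "distortion" ([k1, k2, p1, p2, k3] as OpenCV has them; the pictures are not rectified), "camera_from_world" (4x4, takes a point from world to camera coordinates). Camera axes: x right, y down, z forward; pixel columns grow to the right and rows downward; lengths in mm; the calibration is good to about 2 mm. A picture is of the moment at which its call begins. camera_info takes no time and is no camera call.
- robot.finish_job(): hands the job in, once; it reports no verdict.
The state is a dict: "t": time; "joint_positions": joint angles; "qvel": joint speeds; "tau": joint torques, N m; "eef_pos": TCP position; "tcp_rot": TCP orientation; "wrist_force": force on the tool from outside, world axes, zero at the start; "ft_torque": the same for the moment, N m; "grip_width": opening from 0.0 (shut) to 1.0 (fully open).
Only numpy, scipy, OpenCV 4.12 (cv2) and the standard library are available. Lean on these libraries where they do the work, as an engineer would, in place of code of your own. Each camera call takes 0.05 s, during which the arm holds its last target. There are 200 camera calls.

## Working session

There is one attempt and no reset: what is moved stays moved. The work goes in short steps, Python scripts to look and compute and a tool call to move; the robot and the scene stay as the last step left them, time stands still between calls to the robot, and variables do not carry over. Pictures are saved under pics/ and viewed, and the job is handed in when it is done.

Besides the shell and the picture viewer there is one more tool, called after "Request:" in YAML: its name, and indented under it one key for each argument. arm_command: Moves the arm, as the interface text tells. Its arguments: {"type":"object","properties":{"rows":{"type":"array","items":{"type":"array","items":{"type":"number"}}},"squeeze":{"type":"number"}},"required":["rows"]}

```bash
mkdir -p pics; ls
python3 - <<'E'
from workcell import robot
import cv2,numpy as np
for n in("side","top"):
    cv2.imwrite(f"pics/{n}0.png",robot.camera(n)[:,:,::-1]); i=robot.camera_info(n)
    print(n,np.round(np.array(i["intrinsics"]),1).tolist(),np.round(i["distortion"],3),np.round(np.array(i["camera_from_world"]),3).tolist())
print(robot.get_state())
E
```

```text
pics
side [[470.5, 0.0, 319.4], [0.0, 470.5, 203.0], [0.0, 0.0, 1.0]] [-0.049  0.     0.     0.     0.   ] [[-0.961, -0.278, 0.011, 467.393], [-0.187, 0.617, -0.765, 223.812], [0.206, -0.737, -0.644, 1196.417], [0.0, 0.0, 0.0, 1.0]]
top [[432.9, 0.0, 320.4], [0.0, 432.9, 201.2], [0.0, 0.0, 1.0]] [-0.036  0.     0.     0.     0.   ] [[-0.026, -1.0, -0.007, 10.523], [-0.984, 0.027, -0.176, 528.409], [0.177, 0.002, -0.984, 1153.971], [0.0, 0.0, 0.0, 1.0]]
{'t': 0.1, 'joint_positions': array([ 1.07533308,  0.70703496, -0.02765445,  1.48496017,  0.02200755,
        0.95089029, -0.07547766]), 'qvel': array([-4.93365074e-05, -1.78053041e-03, -1.11106318e-03, -8.90813850e-04,
        2.22751578e-04, -4.36855566e-05, -6.64832090e-04]), 'tau': array([ 5.28981527e-04, -8.84302425e+01,  1.23653468e+00, -2.36460561e+01,
        1.71488291e-02,  4.98788198e-03,  1.18780436e-04]), 'eef_pos': array([ 251.96205539, -516.58994946,  230.87533591]), 'tcp_rot': array([-0.15873526, -0.68889821, -0.15941577,  0.68906385]), 'wrist_force': array([0.73689142, 0.34130015, 0.48818251]), 'ft_torque': array([-0.00658333, -0.01739429,  0.02757346]), 'grip_width': 1.0000566151744854}
```

View pics/side0.png

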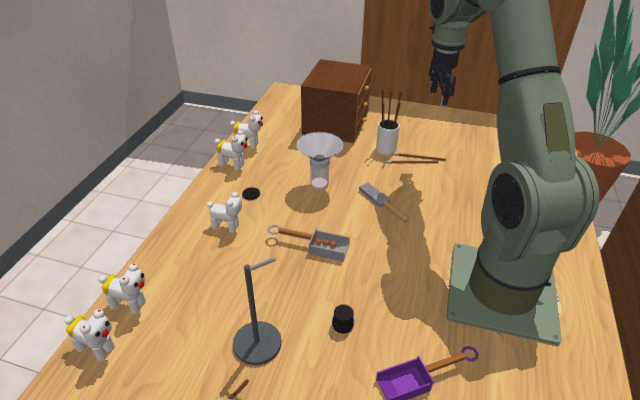

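View pics/top0.png

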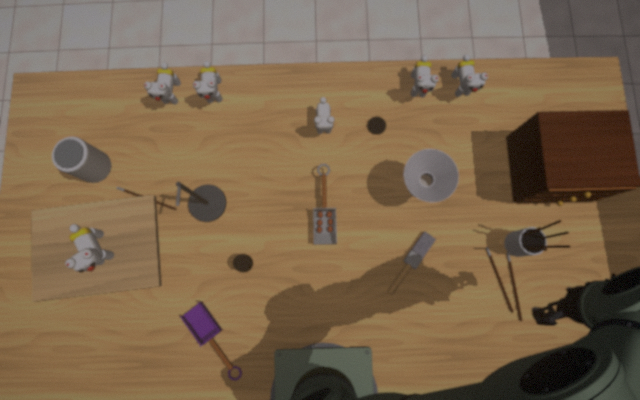

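Run:
```python
import cv2,numpy as np
s=cv2.imread("pics/side0.png");t=cv2.imread("pics/top0.png")
r=lambda a,k:cv2.resize(a,None,fx=k,fy=k,interpolation=cv2.INTER_CUBIC)
a=r(t[140:260,160:310],4);b=r(t[140:260,300:470],4)
cv2.imwrite("pics/z1.png",np.vstack([np.hstack([a[:280,:], np.zeros((280,0,3),np.uint8)])]))
cv2.imwrite("pics/z2.png",b)
cv2.imwrite("pics/z3.png",r(s[215:385,200:370],3.5))
cv2.imwrite("pics/z4.png",r(s[130:205,280:360],5))
```

```text
(no output)
```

View pics/z1.png

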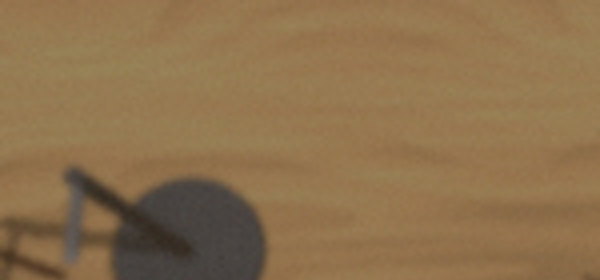

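View pics/z2.png

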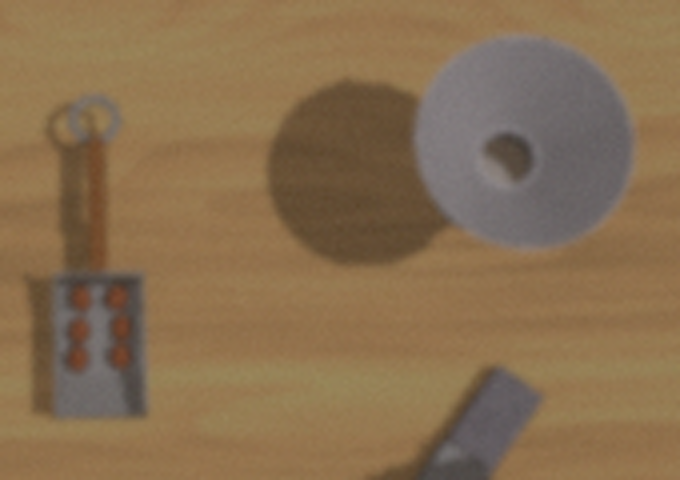

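View pics/z3.png

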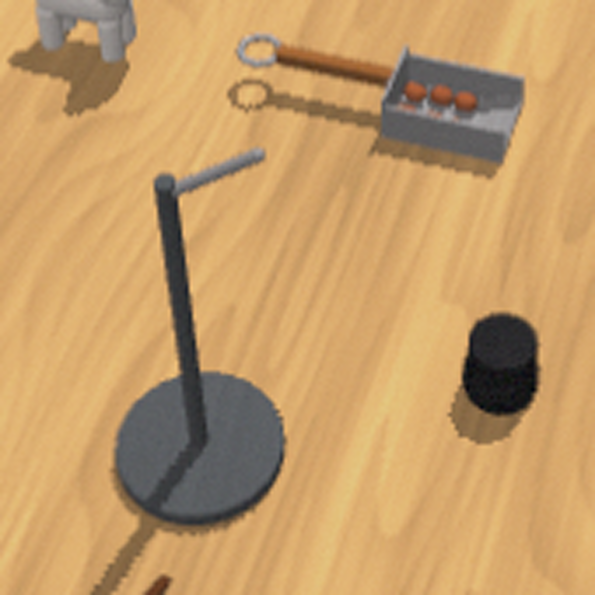

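View pics/z4.png

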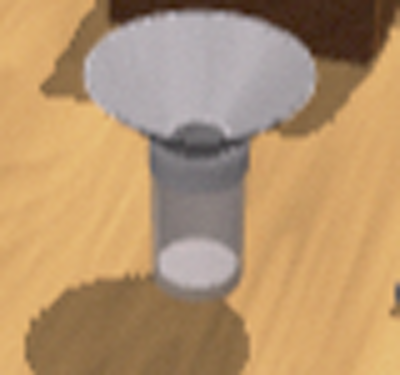

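```bash
cat > h.py <<'E'
import cv2,numpy as np
from workcell import robot
I={n:robot.camera_info(n) for n in("side","top")}
def mats(n):
    i=I[n];return np.array(i["intrinsics"]),np.array(i["distortion"]),np.array(i["camera_from_world"])
def ray(n,p):
    K,d,T=mats(n);q=cv2.undistortPoints(np.array([[p]],float),K,d)[0,0]
    return -T[:3,:3].T@T[:3,3],T[:3,:3].T@np.array([q[0],q[1],1.])
def plane(n,p,z):
    o,r=ray(n,p);return o+r*(z-o[2])/r[2]
def tri(ps,pt):
    (a,u),(b,v)=ray("side",ps),ray("top",pt)
    s=np.linalg.lstsq(np.c_[u,-v],b-a,rcond=None)[0];x,y=a+u*s[0],b+v*s[1]
    return (x+y)/2,np.linalg.norm(x-y)
def proj(n,X):
    K,d,T=mats(n);return cv2.projectPoints(np.atleast_2d(X).astype(float),cv2.Rodrigues(T[:3,:3])[0],T[:3,3],K,d)[0][:,0]
def uz(p,off,k): return (np.array(p)+.5)/k-.5+np.array(off)
E
python3 - <<'E'
from h import *
np.set_printoptions(precision=1,suppress=True)
z1=lambda *p:uz(p,(160,140),4);z2=lambda *p:uz(p,(300,140),4);z3=lambda *p:uz(p,(200,215),3.5);z4=lambda *p:uz(p,(280,130),5)
for n,s,t in [("ring",z3(260,51),z2(94,120)),("handle@pan",z3(388,77),z2(96,270)),("tip",z3(261,155),z1(71,260)),("root",z3(170,187),z1(73,175)),("foot",z3(200,440),z1(190,255)),("rim",z4(200,76),z2(524,142))]:
    print(n,*tri(s,t))
for p in[(56,276),(144,276),(54,416),(146,416)]: print("pan",plane("top",z2(*p),34))
print("jarbase",plane("side",z4(197,272),2), "funnel top@154",plane("top",z2(524,142),154),"throat",plane("top",z2(508,156),104))
print("ringtop@34",plane("top",z2(94,120),34),plane("top",z2(96,270),34),"foot",plane("top",z1(190,255),14))
t=cv2.imread("pics/top0.png");s=cv2.imread("pics/side0.png")
print("lid",plane("top",(376,125),9),"pot",plane("top",(242,263),50),"fig",plane("top",(323,115),80))
E
```

```text
ring [622.3 -13.6  34. ] 1.217361952948405
handle@pan [514.4 -12.   36.7] 2.4762279300089647
tip [486.5 313.1 289.4] 1.436015120631291
root [539.7 323.4 258.8] 2.7659085126132754
foot [539.3 321.6  12.1] 4.498462120917243
rim [ 569.9 -287.1  152.8] 0.9926752823400138
pan [510.1  15.9  34. ]
pan [508.5 -45.6  34. ]
pan [412.4  19.6  34. ]
pan [410.8 -43.8  34. ]
jarbase [ 570.9 -287.5    2. ] funnel top@154 [ 569.2 -286.8  154. ] throat [ 571.6 -288.5  104. ]
ringtop@34 [621.6 -13.7  34. ] [513.6 -12.2  34. ] foot [536.7 320.6  14. ]
lid [ 759.7 -173.9    9. ] pot [363.7 212.9  50. ] fig [767.4 -17.3  80. ]
```

```bash
cat >> h.py <<'E'
from scipy.spatial.transform import Rotation as Ro
np.set_printoptions(precision=3,suppress=True)
def cur():
    s=robot.get_state();q=s["tcp_rot"];return np.array(s["eef_pos"]),Ro.from_quat([q[1],q[2],q[3],q[0]]),s
def tgt(ax,ay):
    ax=np.array(ax,float);ax/=np.linalg.norm(ax);ay=np.array(ay,float);ay-=ax*(ax@ay);ay/=np.linalg.norm(ay)
    return Ro.from_matrix(np.c_[ax,ay,np.cross(ax,ay)])
def go(p,R,p0=None,R0=None):
    """turn (tool axes) and shift in the tool axes before and after the turn"""
    c=cur();p0=c[0] if p0 is None else p0;R0=c[1] if R0 is None else R0
    print("turn",(R0.inv()*R).as_rotvec(),"shift before",R0.inv().apply(p-p0).round(1),"after",R.inv().apply(p-p0).round(1))
E
python3 - <<'E'
from h import *
p,R,s=cur();print(R.as_matrix())
for sg in(1,-1): go(np.array([554,-13.2,120]),tgt([0,0,-1],[0,sg,0]))
E
```

```text
[[-0.     0.438 -0.899]
 [ 0.001 -0.899 -0.438]
 [-1.    -0.001  0.   ]]
turn [-2.688 -0.001  0.   ] shift before [ 111.2 -319.9 -492.2] after [110.9 503.4 302. ]
turn [0.454 0.    0.001] shift before [ 111.2 -319.9 -492.2] after [ 110.9 -503.4 -302. ]
```

Request:
arm_command:
  rows:
    - [0.151, 0, 0, 0, 0, 0, 60]
    - [0.151, 0, 0, 0, 0, 0, 60]
    - [0.152, 0, 0, 0, 0, 0, 60]
    - [0, 0, 0, 8.5, -38.7, -23.2, 60]
    - [0, 0, 0, 8.5, -38.7, -23.2, 60]
    - [0, 0, 0, 8.5, -38.7, -23.2, 60]
    - [0, 0, 0, 8.5, -38.7, -23.2, 60]
    - [0, 0, 0, 8.5, -38.7, -23.2, 60]

```text
t: 1.1
eef_pos: [368.7, -321.9, 188.4]
tcp_rot: [0.0, -0.707, -0.0, 0.707]
wrist_force: [0.8, -0.4, 0.1]
grip_width: 0.702
```

Request:
arm_command:
  rows:
    - [0, 0, 0, 8.5, -38.7, -23.2, 60]
    - [0, 0, 0, 8.5, -38.7, -23.2, 60]
    - [0, 0, 0, 8.5, -38.7, -23.2, 60]
    - [0, 0, 0, 8.5, -38.7, -23.2, 60]
    - [0, 0, 0, 8.5, -38.7, -23.2, 60]
    - [0, 0, 0, 8.5, -38.7, -23.2, 60]
    - [0, 0, 0, 8.5, -38.7, -23.2, 60]
    - [0, 0, 0, 8.5, -38.7, -23.2, 60]

```text
t: 2.1
eef_pos: [554.3, -12.3, 120.3]
tcp_rot: [0.0, -0.707, 0.0, 0.707]
wrist_force: [0.2, -0.4, 0.8]
grip_width: 0.701
```

Run:
```python
from h import *
p,R,s=cur();print(p,s["joint_positions"],s["grip_width"])
go(np.array([554,-13.2,20]),tgt([0,0,-1],[0,-1,0]))
for n in("top","side"):
    c=robot.camera(n)[:,:,::-1];x,y=proj(n,[530,-13,30])[0].astype(int)
    cv2.imwrite(f"pics/{n}1.png",cv2.resize(c[max(0,y-60):y+60,x-80:x+80],None,fx=4,fy=4,interpolation=2))
```

```text
[554.29  -12.327 120.328] [-0.148  0.844  0.22   1.692 -0.278  0.637 -1.346] 0.7013044184156765
turn [-0.  0.  0.] shift before [100.3   0.9   0.2] after [100.3   0.9   0.3]
```

View pics/top1.png

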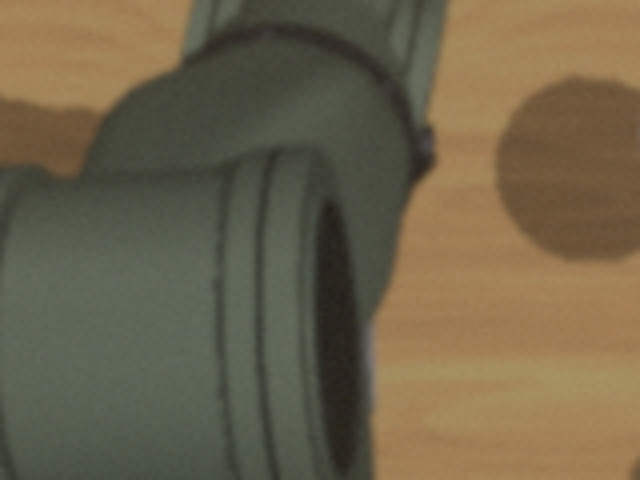

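View pics/side1.png

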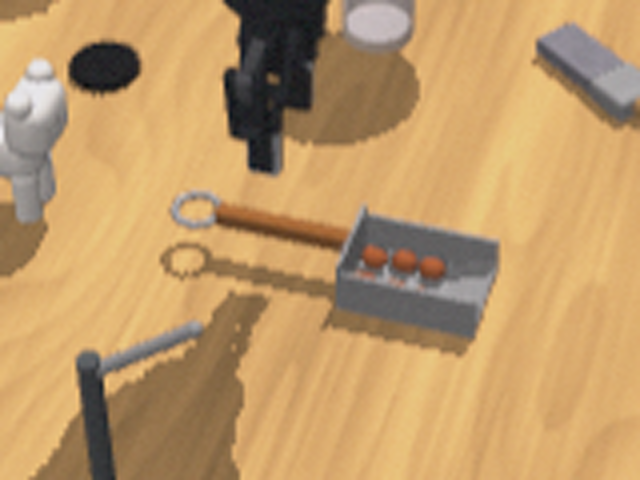

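Request:
arm_command:
  rows:
    - [0, 0, 0, 20, 0.9, 0, 60]
    - [0, 0, 0, 20, 0, 0, 60]
    - [0, 0, 0, 20, 0, 0, 60]
    - [0, 0, 0, 20, 0, 0, 60]
    - [0, 0, 0, 20, 0, 0, 60]
    - [0, 0, 0, 0, 0, 0, 60]

```text
t: 2.95
eef_pos: [553.0, -14.8, 19.8]
tcp_rot: [0.0, -0.706, 0.0, 0.708]
wrist_force: [0.1, -0.9, 0.7]
grip_width: 0.7
```

Request:
arm_command:
  rows:
    - [0, 0, 0, 0, 0, 0, 10]
    - [0, 0, 0, 0, 0, 0, 5]
    - [0, 0, 0, 0, 0, 0, 5]
    - [0, 0, 0, 0, 0, 0, 5]
    - [0, 0, 0, 0, 0, 0, 5]
    - [0, 0, 0, 0, 0, 0, 5]
  squeeze: 70

```text
t: 3.7
eef_pos: [554.2, -14.6, 21.3]
tcp_rot: [-0.0, 0.707, -0.0, -0.707]
wrist_force: [0.8, 0.3, 6.6]
grip_width: 0.132
```

Request:
arm_command:
  rows:
    - [0, 0, 0, -10, 0, 0, 5]
    - [0, 0, 0, -15, 0, 0, 5]
    - [0, 0, 0, -15, 0, 0, 5]
    - [0, 0, 0, 0, 0, 0, 5]

```text
t: 4.2
eef_pos: [554.4, -14.6, 62.2]
tcp_rot: [-0.0, 0.708, -0.0, -0.706]
wrist_force: [0.2, -0.6, -2.8]
grip_width: 0.133
```

Run:
```python
from h import *
p,R,s=cur();print(p,R.as_matrix()[:,0],s["joint_positions"],s["grip_width"])
n="side"
c=robot.camera(n)[:,:,::-1];x,y=proj(n,[530,-13,50])[0].astype(int)
cv2.imwrite(f"pics/{n}2.png",cv2.resize(c[max(0,y-60):y+60,x-80:x+80],None,fx=4,fy=4,interpolation=2))
```

```text
[554.372 -14.589  62.189] [ 0.002  0.    -1.   ] [-0.123  0.936  0.179  1.727 -0.303  0.503 -1.32 ] 0.1326706412723983
```

View pics/side2.png

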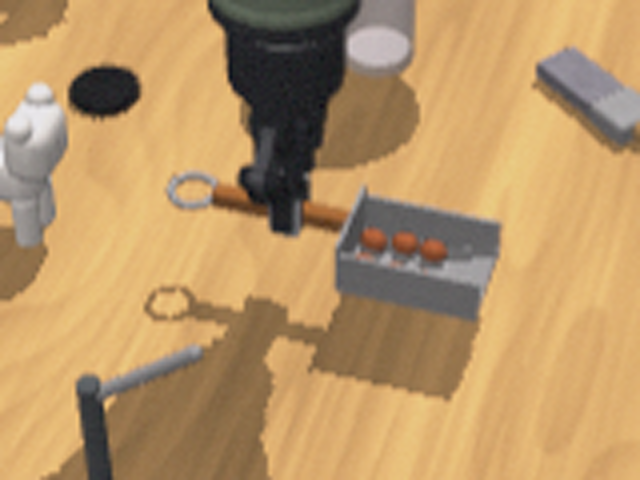

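Request:
arm_command:
  rows:
    - [0, 0, 0, -12, 0, 0, 5]
    - [0, 0, 0, -24, 0, 0, 5]
    - [0, 0, 0, -28, 0, 0, 5]
    - [0, 0, 0, -28, 0, 0, 5]
    - [0, 0, 0, -28, 0, 0, 5]
    - [0, 0, 0, -18, 0, 0, 5]
    - [0, 0, 0, -10, 0, 0, 5]
    - [0, 0, 0, 0, 0, 0, 5]

```text
t: 5.25
eef_pos: [553.8, -14.6, 209.1]
tcp_rot: [-0.0, 0.707, -0.0, -0.707]
wrist_force: [1.1, -0.4, -1.7]
grip_width: 0.133
```

Request:
arm_command:
  rows:
    - [0, 0, 0, 0, 6, -3, 5]
    - [0, 0, 0, 0, 14, -6, 5]
    - [0, 0, 0, 0, 20, -9, 5]
    - [0, 0, 0, 0, 20, -9, 5]
    - [0, 0, 0, 0, 20, -9, 5]
    - [0, 0, 0, 0, 20, -9, 5]
    - [0, 0, 0, 0, 20, -9, 5]
    - [0, 0, 0, 0, 20, -9, 5]

```text
t: 6.25
eef_pos: [616.9, -156.6, 208.2]
tcp_rot: [0.0, -0.707, 0.0, 0.707]
wrist_force: [-0.8, -0.2, -1.0]
grip_width: 0.138
```

Request:
arm_command:
  rows:
    - [0, 0, 0, 0, 20, -9, 5]
    - [0, 0, 0, 0, 20, -9, 5]
    - [0, 0, 0, 0, 20, -9, 5]
    - [0, 0, 0, 0, 20, -9, 5]
    - [0, 0, 0, 0, 20, -9, 5]
    - [0, 0, 0, 0, 16, -9, 5]
    - [0, 0, 0, 0, 11, -6, 5]
    - [0, 0, 0, 0, 5, -3, 5]

```text
t: 7.25
eef_pos: [679.3, -288.4, 207.8]
tcp_rot: [0.001, -0.707, 0.001, 0.708]
wrist_force: [-0.3, -0.2, -2.7]
grip_width: 0.133
```

```bash
cat >> h.py <<'E'
G=lambda x,z,y=0:np.array([-(z-21.3),y,x+90.4])   # scoop frame -> tool frame
def snap(n,X,name,w=80,h=60,k=4):
    c=robot.camera(n)[:,:,::-1];x,y=proj(n,X)[0].astype(int)
    a,b=max(0,y-h),max(0,x-w);cv2.imwrite(f"pics/{name}.png",cv2.resize(c[a:a+2*h,b:b+2*w],None,fx=k,fy=k,interpolation=2));print(name,"off",b,a)
E
python3 - <<'E'
from h import *
p,R,s=cur();print(p,s["joint_positions"],s["grip_width"])
print("lip",p+R.apply(G(51,13)),"ring",p+R.apply(G(-158,34)))
snap("side",[570,-287,180],"side3");snap("top",[570,-287,180],"top3")
E
```

```text
[ 679.263 -288.383  207.84 ] [ 0.298  1.064  0.241  0.709 -0.214  1.386 -1.116] 0.13299012392560547
lip [ 537.854 -288.172  199.698] ring [ 746.877 -288.485  220.465]
side3 off 239 77
top3 off 353 112
```

View pics/side3.png

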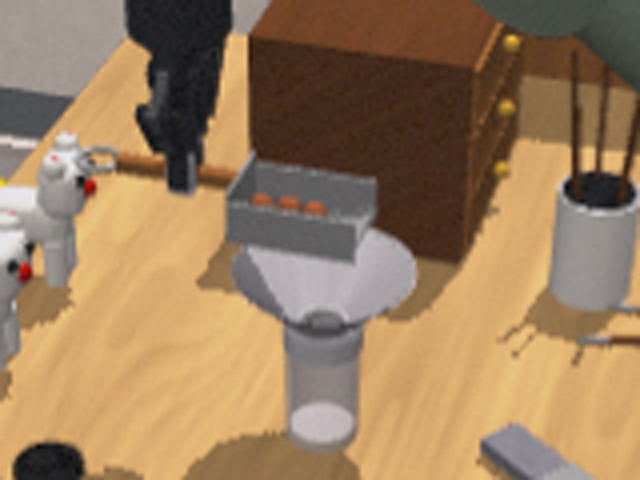

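View pics/top3.png

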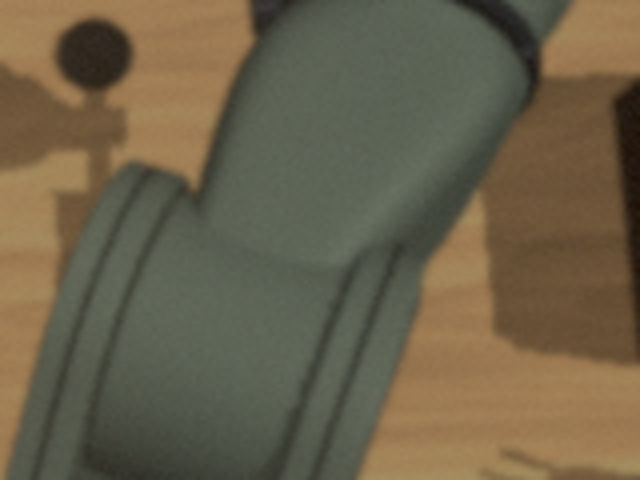

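Request:
arm_command:
  rows:
    - [0, 0.12, 0, -9.7, 0, -10.3, 5]
    - [0, 0.12, 0, -9.7, 0, -10.3, 5]
    - [0, 0.12, 0, -9.7, 0, -10.3, 5]
    - [0, 0, 0, 0, 0, 0, 5]

```text
t: 7.85
eef_pos: [705.9, -287.0, 242.4]
tcp_rot: [-0.0, 0.822, -0.0, -0.569]
wrist_force: [0.2, -0.8, -1.0]
grip_width: 0.135
```

Run:
```python
from h import *
p,R,s=cur();print(p,R.as_matrix()[:,0],s["joint_positions"],s["grip_width"])
print("lip",p+R.apply(G(51,13)))
snap("side",[570,-287,180],"side4")
```

```text
[ 705.918 -286.965  242.448] [ 0.353 -0.    -0.936] [ 0.35   0.871  0.127  1.128 -0.325  0.837 -0.975] 0.1353429499003892
lip [ 576.525 -286.834  184.826]
side4 off 239 77
```

View pics/side4.png

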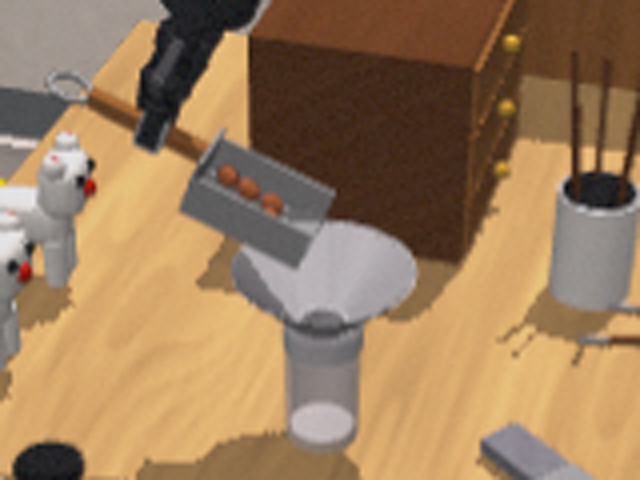

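Request:
arm_command:
  rows:
    - [0, 0.08, 0, -10.3, 0, 1.9, 5]
    - [0, 0.08, 0, -10.3, 0, 1.9, 5]
    - [0, 0.08, 0, -10.3, 0, 1.9, 5]
    - [0, 0.06, 0, -7.7, 0, 1.4, 5]
    - [0, 0.06, 0, -7.7, 0, 1.4, 5]
    - [0, 0.06, 0, -7.7, 0, 1.4, 5]
    - [0, 0.06, 0, -7.7, 0, 1.4, 5]
    - [0, 0, 0, 0, 0, 0, 5]

```text
t: 8.9
eef_pos: [664.9, -288.1, 286.5]
tcp_rot: [-0.002, 0.933, 0.001, -0.359]
wrist_force: [-0.4, -1.5, -0.8]
grip_width: 0.133
```

Run:
```python
from h import *
p,R,s=cur();print(p,R.as_matrix()[:,0],s["joint_positions"],s["grip_width"])
print("lip",p+R.apply(G(51,13)))
snap("side",[570,-287,180],"side5")
```

```text
[ 664.904 -288.089  286.525] [ 0.742  0.004 -0.67 ] [ 0.843  0.745 -0.596  1.727 -0.539  0.005 -0.497] 0.13297493896080215
lip [ 576.281 -287.625  176.033]
side5 off 239 77
```

View pics/side5.png

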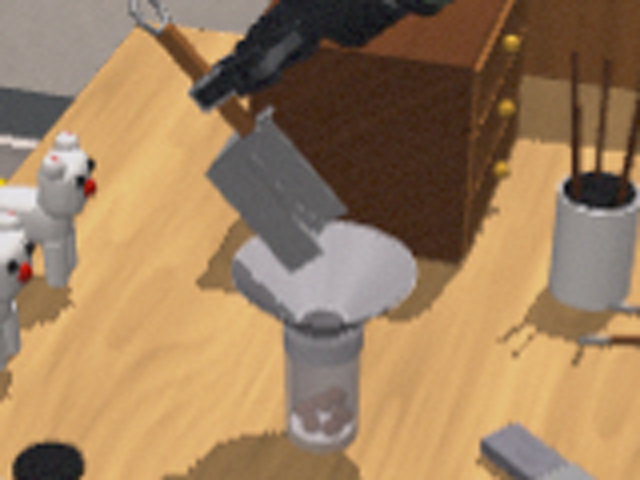

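```bash
cat > kin.py <<'E'
from h import *
from scipy.optimize import least_squares
Q=[[1.07533,.70703,-.02765,1.48496,.02201,.95089,-.07548],[-.148,.844,.22,1.692,-.278,.637,-1.346],[-.123,.936,.179,1.727,-.303,.503,-1.32],[.298,1.064,.241,.709,-.214,1.386,-1.116],[.35,.871,.127,1.128,-.325,.837,-.975],[.843,.745,-.596,1.727,-.539,.005,-.497]]
P=[[251.96,-516.59,230.88],[554.29,-12.33,120.33],[554.37,-14.59,62.19],[679.26,-288.38,207.84],[705.92,-286.97,242.45],[664.9,-288.09,286.53]]
X=[[0,0,-1]]*4+[[.353,0,-.936],[.742,.004,-.67]]
def fk(q,L,s):
    h,a,b,c,d1,d2=L;q=np.array(q)*s
    R=Ro.from_euler("z",q[0])*Ro.from_euler("y",q[1]);p=np.array([0,0,h])+R.apply([0,0,a])+R.apply([d1,0,0])*0
    R=R*Ro.from_euler("z",q[2]);p=p+R.apply([d1,0,0]);R=R*Ro.from_euler("y",q[3]);p=p+R.apply([d2,0,b])
    R=R*Ro.from_euler("z",q[4])*Ro.from_euler("y",q[5]);p=p+R.apply([0,0,c]);return p,R*Ro.from_euler("z",q[6])
if __name__=="__main__":
    import itertools
    for s in itertools.product([-1],[1],[-1,1],[1],[-1,1],[1],[-1,1]):
        f=lambda L:np.concatenate([np.r_[fk(q,L,s)[0]-p,300*(fk(q,L,s)[1].apply([0,0,1])-x)] for q,p,x in zip(Q,P,X)])
        r=least_squares(f,[350,400,400,250,0,0]);print(s,r.x.round(1),np.sqrt(np.mean(r.fun**2)).round(2))
E
python3 kin.py
python3 - <<'E'
import cv2
from h import *
snap("side",[570,-287,40],"side6",25,20,16)
E
```

```text
(-1, 1, -1, 1, -1, 1, -1) [318.9 498.  290.7 257.1  45.4   7.9] 11.35
(-1, 1, -1, 1, -1, 1, 1) [318.9 498.  290.7 257.1  45.4   7.9] 11.35
(-1, 1, -1, 1, 1, 1, -1) [150.  554.1 275.8 207.4 -17.8 -25.1] 43.86
(-1, 1, -1, 1, 1, 1, 1) [150.  554.1 275.8 207.4 -17.8 -25.1] 43.86
(-1, 1, 1, 1, -1, 1, -1) [-849.  1109.   160.   164.1 -661.1 -118.6] 82.47
(-1, 1, 1, 1, -1, 1, 1) [-849.  1109.   160.   164.1 -661.1 -118.6] 82.47
(-1, 1, 1, 1, 1, 1, -1) [-738.9 1040.4  171.2  123.9 -562.5  -92.1] 77.67
(-1, 1, 1, 1, 1, 1, 1) [-738.9 1040.4  171.2  123.9 -562.5  -92.1] 77.67
side6 off 294 154
```

View pics/side6.png

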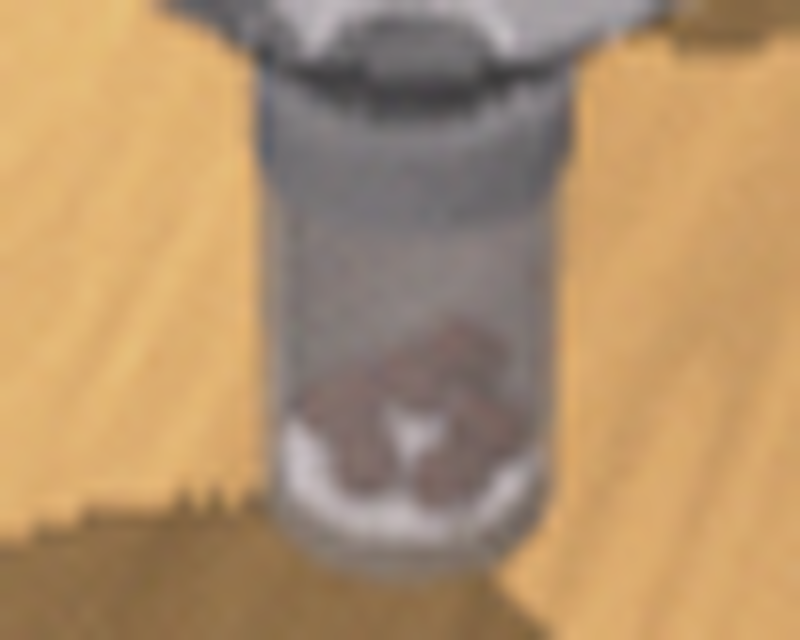

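```bash
cat > kin2.py <<'E'
from kin import *
RT=[tgt(x,y) for x,y in zip(X,[[.438,-.899,0]]+[[0,-1,0]]*5)]
M=Ro.from_matrix(np.array([[0,1,0],[0,0,1],[1,0,0]],float).T).inv()
def fk2(q,v,s=np.array([-1,1,-1,1,-1,1,-1])):
    h,a,b,c=v[:4];q=np.array(q)*s+np.r_[v[4:11]]
    A=lambda R,w,t:(R*Ro.from_euler("z" if w else "y",t))
    R=Ro.from_euler("z",q[0]);p=np.array([0,0,h])+R.apply([v[11],v[12],0])
    R=A(R,0,q[1]);p=p+R.apply([0,v[13],a]);R=A(R,1,q[2]);p=p+R.apply([v[14],v[15],0])
    R=A(R,0,q[3]);p=p+R.apply([v[16],v[17],b]);R=A(R,1,q[4]);R=A(R,0,q[5]);p=p+R.apply([v[18],v[19],c])
    R=A(R,1,q[6]);return p,R*Ro.from_matrix([[0,1,0],[0,0,1],[1,0,0]])   # tool x = flange z
if __name__=="__main__":
    import itertools
    for s7 in(-1,1):
      for o in(0,1.57,3.14,-1.57):
        s=np.array([-1,1,-1,1,-1,1,s7]);v0=np.r_[319,498,290,257,np.zeros(16)];v0[10]=o
        f=lambda v:np.concatenate([np.r_[(lambda t:np.r_[t[0]-p,300*(t[1].inv()*r).as_rotvec()])(fk2(q,v,s))] for q,p,r in zip(Q,P,RT)]+[(v-v0)[4:11]*20,v[11:]*.02])
        r=least_squares(f,v0);print(s7,o,r.x.round(3).tolist(),np.sqrt(np.mean(r.fun**2)).round(2))
E
python3 kin2.py
```

```text
-1 0 [315.988, 517.217, 290.905, 307.532, -0.009, -0.004, -0.015, -0.017, 0.014, 0.025, 3.115, 2.692, -4.098, -4.098, 3.356, -5.651, 5.933, -5.651, 0.516, -2.631] 8.68
-1 1.57 [314.759, 518.408, 290.19, 308.816, -0.004, -0.003, -0.009, -0.009, 0.008, 0.015, 3.127, 1.994, -4.538, -4.539, 1.772, -7.659, 3.391, -7.66, -0.189, -2.32] 4.34
-1 3.14 [313.498, 519.625, 289.421, 310.217, 0.0, -0.003, -0.002, -0.001, 0.001, 0.004, 3.14, 1.261, -4.99, -4.99, 0.06, -9.639, 0.612, -9.639, -0.957, -2.12] 0.18
-1 -1.57 [312.2, 520.878, 288.588, 311.753, 0.005, -0.002, 0.005, 0.009, -0.006, -0.008, -3.131, 0.491, -5.457, -5.459, -1.802, -11.591, -2.433, -11.592, -1.789, -2.04] 4.35
1 0 [472.334, 189.879, 188.597, 291.407, -0.058, -0.845, 0.475, 1.88, -0.392, -1.108, -0.619, 158.873, -2.674, -2.673, 177.123, -154.948, -199.133, -154.948, -88.946, 120.045] 83.47
1 1.57 [471.166, 176.623, 191.347, 278.129, -0.026, -0.863, 0.453, 1.907, -0.405, -1.119, -0.596, 155.278, -1.744, -1.735, 175.417, -168.239, -203.504, -168.239, -97.412, 133.781] 83.68
1 3.14 [466.639, 227.435, 180.057, 324.848, -0.103, -0.813, 0.504, 1.828, -0.364, -1.084, 5.618, 166.966, -6.981, -6.971, 182.151, -122.638, -190.957, -122.635, -66.769, 83.474] 83.74
1 -1.57 [471.076, 205.962, 185.063, 306.249, -0.083, -0.829, 0.492, 1.855, -0.379, -1.097, -0.642, 162.639, -4.342, -4.346, 179.406, -140.37, -195.011, -140.37, -79.089, 104.14] 83.5
```

```bash
cat > ik.py <<'E'
from kin2 import *
V=np.array([313.498,519.625,289.421,310.217,0,-.003,-.002,-.001,.001,.004,3.14,1.261,-4.99,-4.99,.06,-9.639,.612,-9.639,-.957,-2.12])
lo=np.array([-2.71,-.32,-1.57,0,-1.46,0,-2.83])+.03;hi=np.array([2.71,2.16,1.52,2.45,4.6,2.02,2.83])-.03
def ik(p,R,q0):
    q0=np.clip(q0,lo+.01,hi-.01)
    def f(q):
        a,B=fk2(q,V);return np.r_[(a-p),300*(B.inv()*R).as_rotvec(),.3*(q-q0)]
    r=least_squares(f,q0,bounds=(lo,hi));return r.x,np.linalg.norm(r.fun[:6])
U=np.array([.986,.167,0]);U/=np.linalg.norm(U);Zw=np.array([0,0,1.])
MID=np.array([513,317.7,270.5]);PD=np.array([-.986*.819,-.167*.819,.574]) # peg outward
def pose(ring,th,yaw=0):
    u=Ro.from_euler("z",yaw).apply(U);R=tgt(u*np.sin(th)-Zw*np.cos(th),np.cross(u,Zw))  # tool y = -Y-ish
    return ring-R.apply(G(-158,34)),R
if __name__=="__main__":
    print(pose(MID,.8)[1].as_matrix())
    rng=np.random.default_rng(0)
    for d in(0,50):
      for th in(.3,.5,.7,.84,1.0,1.3,1.57):
        p,R=pose(MID+PD*d,th);S=[]
        for k in range(25):
            q,e=ik(p,R,rng.uniform(lo,hi))
            if e<1.5 and not any(np.abs(q-x).max()<.3 for x in S):S.append(q)
        print(d,th,p.round(0),[x.round(2).tolist() for x in S[:4]])
E
python3 ik.py
```

```text
[[ 0.707  0.167 -0.687]
 [ 0.12  -0.986 -0.116]
 [-0.697  0.    -0.717]]
0 0.3 [453. 308. 238.] [[-0.52, 0.58, -0.38, 1.87, 0.72, 0.6, -2.8], [-1.32, 0.89, 1.26, 1.89, -1.13, 0.87, -1.0], [-1.09, 0.63, 0.61, 1.88, -0.47, 0.48, -1.63]]
0 0.5 [461. 309. 227.] [[-1.03, 0.6, 0.38, 2.08, 0.65, 0.09, -2.8], [-0.65, 0.58, -0.26, 2.06, 1.36, 0.45, 2.8], [-1.3, 0.75, 0.92, 2.07, -1.38, 0.34, -0.78], [-1.1, 0.62, 0.49, 2.07, -0.21, 0.08, -1.94]]
0 0.7 [470. 310. 217.] [[-1.37, 0.87, 1.02, 2.24, 3.94, 0.44, 0.09], [-0.46, 0.71, -0.71, 2.22, 1.86, 0.92, 2.27], [-0.67, 0.65, -0.33, 2.23, 1.97, 0.69, 2.13], [-1.45, 1.15, 1.49, 2.24, 4.32, 0.89, -0.33]]
0 0.84 [478. 312. 212.] [[-1.27, 0.84, 0.71, 2.34, 3.08, 0.56, 0.88], [-0.61, 0.75, -0.52, 2.33, 2.09, 1.04, 1.96], [-1.05, 0.73, 0.26, 2.34, 2.54, 0.66, 1.45], [-1.45, 1.12, 1.3, 2.34, 3.87, 0.79, 0.02]]
0 1.0 [488. 313. 207.] [[-0.85, 0.84, -0.16, 2.42, 2.34, 1.15, 1.58], [-0.56, 0.92, -0.74, 2.41, 2.13, 1.48, 1.88]]
0 1.3 [507. 317. 202.] []
0 1.57 [525. 320. 203.] [[-1.27, 1.44, 0.57, 2.42, 2.35, 1.55, 0.71], [-0.94, 1.31, -0.05, 2.41, 2.26, 1.9
[... 221 characters left out ...]
0 0.5 [420. 302. 256.] [[-1.13, 0.51, 0.42, 2.14, 0.62, 0.15, -2.8], [-1.49, 0.83, 1.31, 2.13, -1.41, 0.63, -0.74], [-1.36, 0.62, 0.87, 2.13, -1.07, 0.24, -1.09], [-0.19, 0.73, -1.26, 2.11, 1.41, 1.14, 2.68]]
50 0.7 [430. 304. 246.] [[-0.72, 0.55, -0.36, 2.29, 1.86, 0.7, 2.15], [-1.53, 0.89, 1.28, 2.3, 4.22, 0.56, -0.18], [-1.29, 0.62, 0.63, 2.3, 2.84, 0.26, 1.19], [-0.32, 0.75, -1.14, 2.28, 1.69, 1.23, 2.33]]
50 0.84 [437. 305. 240.] [[-1.27, 0.69, 0.52, 2.41, 2.69, 0.57, 1.24], [-0.74, 0.65, -0.44, 2.4, 2.04, 0.98, 1.9], [-0.91, 0.62, -0.14, 2.4, 2.17, 0.82, 1.76], [-0.52, 0.73, -0.85, 2.39, 1.9, 1.23, 2.04]]
50 1.0 [447. 307. 235.] []
50 1.3 [467. 310. 231.] []
50 1.57 [485. 313. 232.] []
```

Request:
arm_command:
  rows:
    - [0, 0, 0, -18, 0, -20, 5]
    - [0, 0, 0, -20, 0, -22, 5]
    - [0, 0, 0, -20, 0, -22, 5]
    - [0, -0.1, 0, 0, 0, 0, 5]
    - [0, -0.12, 0, 0, 0, 0, 5]
    - [0, -0.12, 0, 0, 0, 0, 5]
    - [0, -0.1, 0, 0, 0, 0, 5]
    - [0, 0, 0, 0, 0, 0, 5]

```text
t: 10.0
eef_pos: [666.7, -285.9, 374.4]
tcp_rot: [0.001, 0.833, 0.001, -0.553]
wrist_force: [1.4, -0.5, -0.9]
grip_width: 0.133
```

```bash
cat > seg.py <<'E'
import sys
from ik import *
def segs(qA,qB,n):
    """joint-line path -> per-row body twists (turn; shift in axes before the turn)"""
    qs=np.linspace(qA,qB,n+1);T=[fk2(q,V) for q in qs];out=[]
    for (p,R),(p2,R2) in zip(T[:-1],T[1:]): out.append(np.r_[(R.inv()*R2).as_rotvec(),R.inv().apply(p2-p)])
    return qs,T,np.array(out)
E
python3 - <<'E'
from seg import *
p,R,s=cur();q=s["joint_positions"];print(p,R.as_matrix()[:,0],q);print("fk err",fk2(q,V)[0]-p)
snap("side",[570,-287,160],"side7")
u=np.array([1,0,0]);best=None;rng=np.random.default_rng(1)
for P0 in([450,40,420],[500,0,400],[520,-60,380]):
  for k in range(12):
    q0=np.r_[rng.uniform(-.8,.6),.6,rng.uniform(-.6,.6),2.2,rng.uniform(1.5,3),.8,rng.uniform(.5,2.2)]
    th=.8;Rt=tgt(u*np.sin(th)-Zw*np.cos(th),[0,-1,0]);x,e=ik(np.array(P0,float),Rt,q0)
    if e<1: 
        c=np.abs(x-q).max()+(2 if x[3]>2.38 else 0)+abs(x[2]-0)
        if best is None or c<best[0]:best=(c,P0,x,e)
print(best)
n=40;qs,T,o=segs(q,best[2],n)
print("max turn",np.abs(o[:,:3]).max(),"max shift",np.abs(o[:,3:]).max())
for i in range(0,n+1,5):
    a,B=T[i];print(i,a.round(0),"lip",(a+B.apply(G(51,13))).round(0),"ring",(a+B.apply(G(-158,34))).round(0),"toolx",B.as_matrix()[:,0].round(2))
E
```

```text
[ 666.692 -285.902  374.39 ] [ 0.388  0.    -0.922] [ 0.377  0.694  0.128  1.075 -0.299  1.033 -0.997]
fk err [ 0.12   0.03  -0.094]
side7 off 239 82
(np.float64(3.1785820647515863), [500, 0, 400], array([-0.265,  0.153,  0.203,  2.243,  2.676,  0.048,  1.97 ]), np.float64(0.0007203156964116193))
max turn 0.15652283568378725 max shift 21.281227141069227
0 [ 667. -286.  374.] lip [ 540. -286.  312.] ring [ 724. -286.  412.] toolx [ 0.39  0.   -0.92]
5 [ 626. -320.  377.] lip [ 512. -402.  355.] ring [ 677. -279.  395.] toolx [ 0.3  -0.27 -0.92]
10 [ 606. -342.  406.] lip [ 553. -466.  452.] ring [ 628. -279.  391.] toolx [ 0.29 -0.5  -0.82]
15 [ 607. -339.  447.] lip [ 642. -436.  544.] ring [ 588. -287.  406.] toolx [ 0.38 -0.63 -0.67]
20 [ 622. -303.  481.] lip [ 723. -315.  580.] ring [ 569. -291.  439.] toolx [ 0.53 -0.64 -0.55]
25 [ 632. -236.  496.] lip [ 739. -154.  540.] ring [ 575. -270.  479.] toolx [ 0.69 -0.54 -0.48]
30 [ 621. -150.  485.] lip [668. -22. 449.] ring [ 592. -209.  506.] toolx [ 0.79 -0.36 -0.49]
35 [577. -65. 450.] lip [538.  31. 353.] ring [ 589. -109.  501.] toolx [ 0.81 -0.16 -0.57]
40 [500.  -0. 400.] lip [407.  -0. 293.] ring [538.  -0. 457.] toolx [ 0.72  0.   -0.7 ]
```

View pics/side7.png

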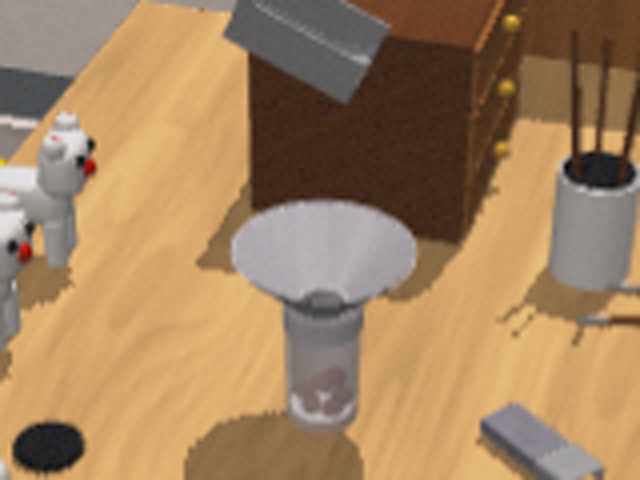

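```bash
cat > plan.py <<'E'
from seg import *
def best(P0,th,q,seed=1,yaw=0,N=30):
    rng=np.random.default_rng(seed);u=Ro.from_euler("z",yaw).apply(U);b=None
    Rt=tgt(u*np.sin(th)-Zw*np.cos(th),np.cross(u,Zw))
    for k in range(N):
        q0=np.r_[rng.uniform(-1.2,.2),.6,rng.uniform(-.8,.8),2.2,rng.uniform(1.5,3),.8,rng.uniform(.5,2.2)]
        x,e=ik(np.array(P0,float),Rt,q0)
        if e<1:
            c=np.abs(x-q).max()+(2 if x[3]>2.4 else 0)+2*max(0,.5-x[5])+abs(x[2])
            if b is None or c<b[0]:b=(c,x,e)
    return b
def show(q,qB,n,step=4,rows=0):
    qs,T,o=segs(q,qB,n);print("max turn",np.abs(o[:,:3]).max().round(3),"shift",np.abs(o[:,3:]).max().round(1))
    for i in range(0,n+1,step):
        a,B=T[i];print(i,a.round(0),"lip",(a+B.apply(G(51,13))).round(0),"ring",(a+B.apply(G(-158,34))).round(0),"toolx",B.as_matrix()[:,0].round(2),"q",qs[i].round(2))
    for r in o[:rows]:print("["+", ".join([f"{v:.2f}" for v in r[:3]]+[f"{v:.0f}" for v in r[3:]])+", 5],")
E
python3 - <<'E'
from plan import *
p,R,s=cur();q=s["joint_positions"]
for P0 in([450,60,350],[440,120,340],[420,180,330]):
    b=best(P0,.75,q);print(P0,b)
b=best([440,120,340],.75,q);show(q,b[1],40,4,16)
E
```

```text
[450, 60, 350] (np.float64(5.808066061534769), array([-0.02 ,  0.182, -0.247,  2.419,  2.697,  0.218,  1.967]), np.float64(0.0033306685188495893))
[440, 120, 340] None
[420, 180, 330] NoneTraceback (most recent call last):
  File "<stdin>", line 5, in <module>
TypeError: 'NoneType' object is not subscriptable
```

Run:
```python
from plan import *
p,R,s=cur();q=s["joint_positions"]
for P0 in([520,60,280],[500,0,260],[470,100,240],[430,220,240],[432,304,245]):
    for th in (.75,.9):
        b=best(P0,th,q,N=16);print(P0,th,None if b is None else (b[0].round(2),b[1].round(2)))
```

```text
[520, 60, 280] 0.75 (np.float64(3.48), array([ 0.06,  0.46, -0.35,  2.38,  2.74,  0.46,  1.96]))
[520, 60, 280] 0.9 None
[500, 0, 260] 0.75 None
[500, 0, 260] 0.9 None
[470, 100, 240] 0.75 None
[470, 100, 240] 0.9 None
[430, 220, 240] 0.75 None
[430, 220, 240] 0.9 None
[432, 304, 245] 0.75 (np.float64(2.88), array([-0.97,  0.57,  0.02,  2.34,  2.13,  0.59,  1.86]))
[432, 304, 245] 0.9 None
```

Run:
```python
from plan import *
p,R,s=cur();q=s["joint_positions"]
for d,th in((55,.72),(75,.65)):
    pt,_=pose(MID+PD*d,th);b=best(pt,th,q,N=25);print(d,th,pt,b)
    if b: show(q,b[1],44,4,0)
```

```text
55 0.72 [426.734 303.089 247.948] (np.float64(2.953690375848685), array([-0.961,  0.542,  0.013,  2.322,  2.054,  0.54 ,  1.946]), np.float64(0.0005911494826259825))
max turn 0.148 shift 20.1
0 [ 666. -287.  374.] lip [ 539. -287.  311.] ring [ 723. -286.  412.] toolx [ 0.39  0.   -0.92] q [ 0.38  0.69  0.13  1.08 -0.3   1.03 -1.  ]
4 [ 648. -244.  339.] lip [ 528. -310.  303.] ring [ 703. -212.  365.] toolx [ 0.27 -0.1  -0.96] q [ 0.26  0.68  0.12  1.19 -0.09  0.98 -0.73]
8 [ 631. -206.  317.] lip [ 551. -323.  318.] ring [ 668. -149.  325.] toolx [ 0.19 -0.21 -0.96] q [ 0.14  0.67  0.11  1.3   0.13  0.94 -0.46]
12 [ 620. -170.  305.] lip [ 605. -306.  342.] ring [ 625. -103.  295.] toolx [ 0.17 -0.33 -0.93] q [ 0.01  0.65  0.1   1.42  0.34  0.9  -0.19]
16 [ 614. -132.  300.] lip [ 671. -246.  361.] ring [585. -73. 279.] toolx [ 0.2  -0.44 -0.88] q [-0.11  0.64  0.09  1.53  0.56  0.85  0.07]
20 [612. -87. 299.] lip [ 726. -143.  363.] ring [556. -55. 276.] toolx [ 0.29 -0.5  -0.82] q [-0.23  0.62  0.07  1.64  0.77  0.81  0.34]
24 [611. -32. 300.] lip [744. -11. 344.] ring [544. -37.
[... 1901 characters left out ...]
.13  1.74  0.87  0.68  0.74]
28 [604.  60. 313.] lip [707. 156. 327.] ring [550.  18. 312.] toolx [ 0.54 -0.38 -0.75] q [-0.53  0.56  0.13  1.85  1.06  0.62  1.02]
32 [578. 129. 306.] lip [619. 262. 279.] ring [553.  68. 326.] toolx [ 0.62 -0.28 -0.73] q [-0.66  0.54  0.13  1.96  1.25  0.56  1.31]
36 [537. 196. 296.] lip [504. 317. 230.] ring [547. 140. 334.] toolx [ 0.66 -0.16 -0.74] q [-0.79  0.52  0.13  2.07  1.45  0.5   1.6 ]
40 [479. 255. 281.] lip [390. 319. 191.] ring [516. 225. 330.] toolx [ 0.65 -0.02 -0.76] q [-0.92  0.5   0.14  2.18  1.64  0.44  1.89]
44 [407. 300. 263.] lip [301. 282. 170.] ring [452. 307. 314.] toolx [ 0.6  0.1 -0.8] q [-1.05  0.48  0.14  2.29  1.84  0.38  2.18]
```

Run:
```python
from plan import *
p,R,s=cur();q=s["joint_positions"]
pt,_=pose(MID+PD*60,.72);b=best(pt,.72,q,N=25);print(pt,b);np.save("pre.npy",b[1])
W=b[1].copy();W[0]=-.35;np.save("W.npy",W)
show(q,W,42,6,16)
```

```text
[422.696 302.405 250.818] (np.float64(2.9659000328445955), array([-0.974,  0.533,  0.019,  2.327,  2.042,  0.537,  1.952]), np.float64(0.0005769320570692876))
max turn 0.144 shift 15.5
0 [ 666. -287.  374.] lip [ 539. -287.  311.] ring [ 723. -286.  412.] toolx [ 0.39  0.   -0.92] q [ 0.38  0.69  0.13  1.08 -0.3   1.03 -1.  ]
6 [ 616. -277.  326.] lip [ 507. -366.  310.] ring [ 667. -233.  341.] toolx [ 0.2  -0.18 -0.96] q [ 0.28  0.67  0.11  1.26  0.03  0.96 -0.57]
12 [ 580. -270.  305.] lip [ 551. -403.  346.] ring [ 592. -204.  293.] toolx [ 0.11 -0.37 -0.92] q [ 0.17  0.65  0.1   1.44  0.37  0.89 -0.15]
18 [ 564. -256.  301.] lip [ 641. -355.  366.] ring [ 526. -204.  277.] toolx [ 0.12 -0.54 -0.84] q [0.07 0.62 0.08 1.61 0.7  0.82 0.27]
24 [ 566. -223.  301.] lip [ 703. -228.  337.] ring [ 498. -215.  290.] toolx [ 0.23 -0.62 -0.75] q [-0.04  0.6   0.07  1.79  1.04  0.75  0.69]
30 [ 571. -166.  296.] lip [677. -77. 267.] ring [ 517. -203.  315.] toolx [ 0.39 -0.6  -0.69] q [-0.14  0.58  0.05  1.97  1.37  0.68  1.11]
36 [561. -88. 278.] lip [566.  25. 193.] ring [ 554. -137.  325.] toolx [ 0.53 -0.48 -0.7 ] q [-0.25  0.56  0.03  2.15  1.71  0.61  1.53]
42 [520.  -2. 251.] lip [429.  43. 151.] ring [558. -20. 305.] toolx [ 0.59 -0.29 -0.75] q [-0.35  0.53  0.02  2.33  2.04  0.54  1.95]
[-0.11, -0.04, 0.03, 6, -2, 12, 5],
[-0.11, -0.04, 0.02, 6, -3, 11, 5],
[-0.11, -0.04, 0.02, 5, -4, 10, 5],
[-0.12, -0.04, 0.02, 5, -5, 9, 5],
[-0.12, -0.04, 0.01, 4, -6, 8, 5],
[-0.12, -0.04, 0.01, 4, -6, 7, 5],
[-0.12, -0.04, 0.01, 3, -7, 5, 5],
[-0.12, -0.04, 0.01, 3, -7, 4, 5],
[-0.12, -0.04, 0.01, 2, -7, 3, 5],
[-0.13, -0.04, 0.00, 2, -6, 2, 5],
[-0.13, -0.04, 0.00, 1, -6, 1, 5],
[-0.13, -0.03, 0.00, 1, -5, -0, 5],
[-0.13, -0.03, -0.00, 0, -4, -1, 5],
[-0.13, -0.03, -0.00, -0, -4, -2, 5],
[-0.13, -0.03, -0.00, -1, -3, -2, 5],
[-0.13, -0.03, -0.00, -1, -2, -3, 5],
```

Request:
arm_command:
  rows:
    - [-0.11, -0.04, 0.03, 6, -2, 12, 5]
    - [-0.11, -0.04, 0.02, 6, -3, 11, 5]
    - [-0.11, -0.04, 0.02, 5, -4, 10, 5]
    - [-0.12, -0.04, 0.02, 5, -5, 9, 5]
    - [-0.12, -0.04, 0.01, 4, -6, 8, 5]
    - [-0.12, -0.04, 0.01, 4, -6, 7, 5]
    - [-0.12, -0.04, 0.01, 3, -7, 5, 5]
    - [-0.12, -0.04, 0.01, 3, -7, 4, 5]

```text
t: 11.05
eef_pos: [599.8, -275.6, 316.0]
tcp_rot: [0.405, 0.643, 0.196, -0.619]
wrist_force: [-0.3, 0.1, -0.8]
grip_width: 0.134
```

Request:
arm_command:
  rows:
    - [-0.12, -0.04, 0.01, 2, -7, 3, 5]
    - [-0.13, -0.04, 0, 2, -6, 2, 5]
    - [-0.13, -0.04, 0, 1, -6, 1, 5]
    - [-0.13, -0.03, 0, 1, -5, 0, 5]
    - [-0.13, -0.03, 0, 0, -4, -1, 5]
    - [-0.13, -0.03, 0, 0, -4, -2, 5]
    - [-0.13, -0.03, 0, -1, -3, -2, 5]
    - [-0.13, -0.03, 0, -1, -2, -3, 5]

```text
t: 12.05
eef_pos: [563.7, -262.5, 302.0]
tcp_rot: [0.689, 0.275, 0.422, -0.521]
wrist_force: [-0.4, 0.8, -1.8]
grip_width: 0.134
```

Run:
```python
from plan import *
p,R,s=cur();q=s["joint_positions"];print(p,q,s["grip_width"])
show(q,np.load("W.npy"),26,6,26)
```

```text
[ 563.726 -262.542  302.   ] [0.123 0.626 0.049 1.554 0.616 0.863 0.103] 0.13355471982502343
max turn 0.144 shift 15.6
0 [ 564. -263.  303.] lip [ 606. -383.  366.] ring [ 543. -202.  281.] toolx [ 0.1  -0.49 -0.87] q [0.12 0.63 0.05 1.55 0.62 0.86 0.1 ]
6 [ 564. -237.  304.] lip [ 689. -278.  356.] ring [ 502. -213.  286.] toolx [ 0.19 -0.61 -0.77] q [0.01 0.6  0.04 1.73 0.94 0.79 0.53]
12 [ 571. -188.  301.] lip [ 698. -125.  296.] ring [ 507. -212.  309.] toolx [ 0.34 -0.62 -0.7 ] q [-0.1   0.58  0.04  1.91  1.27  0.71  0.96]
18 [ 569. -115.  287.] lip [611.   0. 217.] ring [ 544. -166.  326.] toolx [ 0.5  -0.53 -0.69] q [-0.2   0.56  0.03  2.09  1.6   0.64  1.38]
24 [538. -30. 261.] lip [473.  46. 161.] ring [564. -63. 316.] toolx [ 0.59 -0.36 -0.73] q [-0.31  0.54  0.02  2.27  1.93  0.56  1.81]
[-0.13, -0.03, -0.00, -1, -0, -3, 5],
[-0.14, -0.03, -0.00, -2, 1, -3, 5],
[-0.14, -0.03, -0.00, -2, 2, -3, 5],
[-0.14, -0.03, -0.00, -3, 3, -2, 5],
[-0.14, -0.03, -0.01, -3, 4, -2, 5],
[-0.14, -0.03, -0.01, -3, 5, -1, 5],
[-0.14, -0.03, -0.01, -4, 5, -1, 5],
[-0.14, -0.03, -0.01, -4, 6, 0, 5],
[-0.14, -0.03, -0.01, -4, 7, 1, 5],
[-0.14, -0.03, -0.01, -5, 7, 2, 5],
[-0.14, -0.03, -0.01, -5, 7, 3, 5],
[-0.14, -0.03, -0.01, -5, 7, 5, 5],
[-0.14, -0.03, -0.01, -5, 7, 6, 5],
[-0.14, -0.03, -0.01, -6, 7, 7, 5],
[-0.14, -0.03, -0.01, -6, 7, 8, 5],
[-0.14, -0.03, -0.01, -6, 6, 9, 5],
[-0.14, -0.03, -0.02, -6, 6, 11, 5],
[-0.14, -0.03, -0.02, -6, 5, 12, 5],
[-0.14, -0.03, -0.02, -6, 4, 13, 5],
[-0.14, -0.03, -0.02, -6, 3, 13, 5],
[-0.14, -0.03, -0.02, -6, 1, 14, 5],
[-0.14, -0.02, -0.02, -6, 0, 15, 5],
[-0.14, -0.02, -0.02, -6, -1, 15, 5],
[-0.14, -0.02, -0.03, -6, -3, 15, 5],
[-0.14, -0.02, -0.03, -6, -4, 16, 5],
[-0.14, -0.02, -0.03, -6, -6, 16, 5],
```

Request:
arm_command:
  rows:
    - [-0.13, -0.03, 0, -1, 0, -3, 5]
    - [-0.14, -0.03, 0, -2, 1, -3, 5]
    - [-0.14, -0.03, 0, -2, 2, -3, 5]
    - [-0.14, -0.03, 0, -3, 3, -2, 5]
    - [-0.14, -0.03, -0.01, -3, 4, -2, 5]
    - [-0.14, -0.03, -0.01, -3, 5, -1, 5]
    - [-0.14, -0.03, -0.01, -4, 5, -1, 5]
    - [-0.14, -0.03, -0.01, -4, 6, 0, 5]

```text
t: 13.05
eef_pos: [566.0, -222.1, 301.5]
tcp_rot: [0.765, -0.2, 0.553, -0.263]
wrist_force: [0.3, -0.1, -2.1]
grip_width: 0.133
```

Request:
arm_command:
  rows:
    - [-0.14, -0.03, -0.01, -4, 7, 1, 5]
    - [-0.14, -0.03, -0.01, -5, 7, 2, 5]
    - [-0.14, -0.03, -0.01, -5, 7, 3, 5]
    - [-0.14, -0.03, -0.01, -5, 7, 5, 5]
    - [-0.14, -0.03, -0.01, -5, 7, 6, 5]
    - [-0.14, -0.03, -0.01, -6, 7, 7, 5]
    - [-0.14, -0.03, -0.01, -6, 7, 8, 5]
    - [-0.14, -0.03, -0.01, -6, 6, 9, 5]

```text
t: 14.05
eef_pos: [570.0, -140.5, 291.2]
tcp_rot: [-0.588, 0.624, -0.51, -0.066]
wrist_force: [0.7, -0.2, -1.5]
grip_width: 0.128
```

Run:
```python
from plan import *
p,R,s=cur();q=s["joint_positions"];print(p,q,s["grip_width"])
show(q,np.load("W.npy"),10,2,10)
show(np.load("W.npy"),np.load("pre.npy"),12,2,12)
```

```text
[ 569.979 -140.516  291.158] [-0.1    0.564 -0.082  2.05   1.555  0.721  1.18 ] 0.12837300656043496
max turn 0.145 shift 15.4
0 [ 572. -140.  293.] lip [649. -32. 245.] ring [ 530. -187.  322.] toolx [ 0.47 -0.56 -0.68] q [-0.1   0.56 -0.08  2.05  1.56  0.72  1.18]
2 [ 569. -113.  287.] lip [612.   4. 219.] ring [ 544. -164.  326.] toolx [ 0.52 -0.52 -0.68] q [-0.15  0.56 -0.06  2.11  1.65  0.68  1.33]
4 [563. -84. 280.] lip [569.  29. 195.] ring [ 556. -134.  326.] toolx [ 0.55 -0.47 -0.69] q [-0.2   0.55 -0.04  2.16  1.75  0.65  1.49]
6 [553. -56. 271.] lip [522.  44. 176.] ring [ 563. -100.  323.] toolx [ 0.58 -0.41 -0.7 ] q [-0.25  0.55 -0.02  2.22  1.85  0.61  1.64]
8 [539. -28. 261.] lip [474.  48. 161.] ring [564. -61. 316.] toolx [ 0.59 -0.35 -0.73] q [-0.3   0.54 -0.    2.27  1.94  0.57  1.8 ]
10 [520.  -2. 251.] lip [429.  43. 151.] ring [558. -20. 305.] toolx [ 0.59 -0.29 -0.75] q [-0.35  0.53  0.02  2.33  2.04  0.54  1.95]
[-0.14, -0.03, -0.01, -6, 5, 11, 5],
[-0.14, -0.03, -0.02, -6, 4, 12, 5],
[-0.14, -0.03, -0.02, -6, 3, 13, 5],
[-0.14, -0.03, -0.02, -6, 2, 14, 5],
[-0
[... 932 characters left out ...]
 251.] lip [351. 250. 151.] ring [494. 260. 305.] toolx [ 0.66  0.04 -0.75] q [-0.87  0.53  0.02  2.33  2.04  0.54  1.95]
12 [423. 302. 251.] lip [323. 286. 151.] ring [465. 309. 305.] toolx [ 0.65  0.11 -0.75] q [-0.97  0.53  0.02  2.33  2.04  0.54  1.95]
[-0.04, 0.00, -0.03, -8, -24, 9, 5],
[-0.04, 0.00, -0.03, -8, -24, 9, 5],
[-0.04, 0.00, -0.03, -8, -24, 9, 5],
[-0.04, 0.00, -0.03, -8, -24, 9, 5],
[-0.04, 0.00, -0.03, -8, -24, 9, 5],
[-0.04, 0.00, -0.03, -8, -24, 9, 5],
[-0.04, 0.00, -0.03, -8, -24, 9, 5],
[-0.04, 0.00, -0.03, -8, -24, 9, 5],
[-0.04, 0.00, -0.03, -8, -24, 9, 5],
[-0.04, 0.00, -0.03, -8, -24, 9, 5],
[-0.04, 0.00, -0.03, -8, -24, 9, 5],
[-0.04, 0.00, -0.03, -8, -24, 9, 5],
```

Request:
arm_command:
  rows:
    - [-0.14, -0.03, -0.01, -6, 5, 11, 5]
    - [-0.14, -0.03, -0.02, -6, 4, 12, 5]
    - [-0.14, -0.03, -0.02, -6, 3, 13, 5]
    - [-0.14, -0.03, -0.02, -6, 2, 14, 5]
    - [-0.14, -0.03, -0.02, -6, 1, 14, 5]
    - [-0.14, -0.03, -0.02, -6, 0, 15, 5]
    - [-0.14, -0.02, -0.02, -6, -1, 15, 5]
    - [-0.14, -0.02, -0.02, -6, -2, 15, 5]

```text
t: 15.05
eef_pos: [539.7, -28.8, 260.7]
tcp_rot: [-0.223, 0.866, -0.284, -0.347]
wrist_force: [0.7, -0.1, -0.7]
grip_width: 0.13
```

Request:
arm_command:
  rows:
    - [-0.14, -0.02, -0.02, -6, -4, 15, 5]
    - [-0.14, -0.02, -0.02, -6, -5, 15, 5]
    - [0, 0, 0, 0, 0, 0, 5]

```text
t: 15.42
eef_pos: [522.9, -2.0, 251.1]
tcp_rot: [-0.114, 0.887, -0.212, -0.395]
wrist_force: [0.5, -0.4, -1.1]
grip_width: 0.133
```

Run:
```python
from plan import *
p,R,s=cur();q=s["joint_positions"];print(p,q,s["grip_width"])
W=q.copy()
show(q,np.load("pre.npy"),14,2,14)
snap("side",[500,150,250],"side8",120,90,3)
```

```text
[522.912  -2.021 251.115] [-0.266  0.535 -0.121  2.32   1.981  0.614  1.965] 0.13282182517781907
max turn 0.037 shift 20.3
0 [525.  -0. 253.] lip [438.  50. 152.] ring [561. -21. 307.] toolx [ 0.6  -0.29 -0.74] q [-0.27  0.54 -0.12  2.32  1.98  0.61  1.97]
2 [522.  46. 252.] lip [431.  87. 152.] ring [560.  29. 307.] toolx [ 0.62 -0.24 -0.75] q [-0.37  0.53 -0.1   2.32  1.99  0.6   1.96]
4 [515.  92. 252.] lip [420. 124. 152.] ring [555.  79. 306.] toolx [ 0.64 -0.18 -0.75] q [-0.47  0.53 -0.08  2.32  2.    0.59  1.96]
6 [504. 138. 252.] lip [407. 160. 151.] ring [545. 128. 306.] toolx [ 0.65 -0.12 -0.75] q [-0.57  0.53 -0.06  2.32  2.01  0.58  1.96]
8 [489. 181. 251.] lip [390. 194. 151.] ring [531. 176. 306.] toolx [ 0.66 -0.06 -0.75] q [-0.67  0.53 -0.04  2.32  2.02  0.57  1.96]
10 [471. 224. 251.] lip [370. 227. 151.] ring [513. 222. 305.] toolx [ 0.66 -0.01 -0.75] q [-0.77  0.53 -0.02  2.33  2.02  0.56  1.96]
12 [448. 264. 251.] lip [348. 257. 151.] ring [491. 267. 305.] toolx [ 0.66  0.05 -0.75] q [-0.87  0.53 -0.    2.33  2.03  0.55  1.95]
14 [423. 302. 251.] lip [323. 286. 151.] ring [465. 309. 305.] toolx [ 0.65  0.11 -0.75] q [-0.97  0.53  0.02  2.33  2.04  0.54  1.95]
[-0.04, -0.00, -0.03, -7, -20, 9, 5],
[-0.04, -0.00, -0.03, -7, -20, 9, 5],
[-0.04, -0.00, -0.03, -7, -20, 9, 5],
[-0.04, -0.00, -0.03, -7, -20, 9, 5],
[-0.04, -0.00, -0.03, -7, -20, 9, 5],
[-0.04, -0.00, -0.03, -7, -20, 9, 5],
[-0.04, -0.00, -0.03, -7, -20, 9, 5],
[-0.04, -0.00, -0.03, -7, -20, 9, 5],
[-0.04, -0.00, -0.03, -7, -20, 9, 5],
[-0.04, -0.00, -0.03, -7, -20, 9, 5],
[-0.04, -0.00, -0.03, -7, -20, 9, 5],
[-0.04, -0.00, -0.03, -7, -20, 8, 5],
[-0.04, -0.00, -0.03, -7, -20, 8, 5],
[-0.04, -0.00, -0.03, -7, -20, 8, 5],
side8 off 175 127
```

View pics/side8.png

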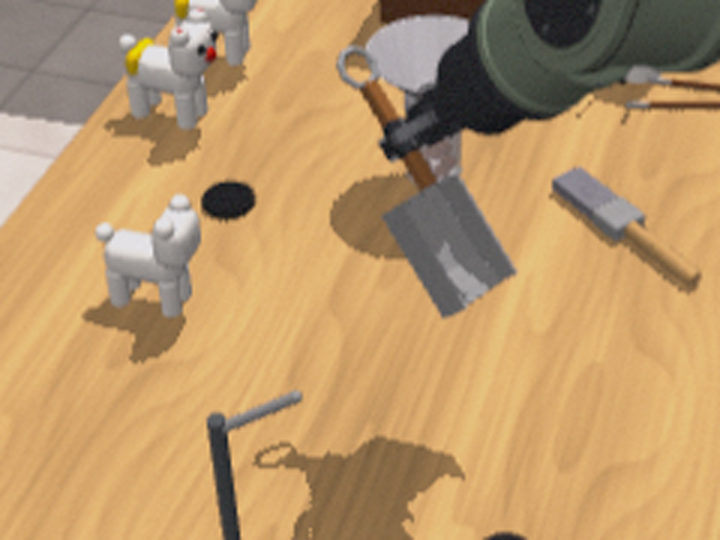

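Request:
arm_command:
  rows:
    - [-0.037, 0, -0.03, -7, -20, 9, 5]
    - [-0.037, 0, -0.03, -7, -20, 9, 5]
    - [-0.037, 0, -0.03, -7, -20, 9, 5]
    - [-0.037, 0, -0.03, -7, -20, 9, 5]
    - [-0.037, 0, -0.03, -7, -20, 9, 5]
    - [-0.037, 0, -0.03, -7, -20, 9, 5]
    - [-0.037, 0, -0.03, -7, -20, 9, 5]
    - [-0.037, 0, -0.03, -7, -20, 9, 5]

```text
t: 16.48
eef_pos: [488.0, 178.6, 249.1]
tcp_rot: [-0.027, 0.913, -0.044, -0.404]
wrist_force: [0.2, -0.7, -1.0]
grip_width: 0.132
```

Request:
arm_command:
  rows:
    - [-0.037, 0, -0.03, -7, -20, 9, 5]
    - [-0.037, 0, -0.03, -7, -20, 9, 5]
    - [-0.037, 0, -0.03, -7, -20, 9, 5]
    - [0, 0, 0, 0, 0, 0, 5]

```text
t: 16.98
eef_pos: [457.1, 240.5, 247.2]
tcp_rot: [0.005, 0.914, 0.02, -0.404]
wrist_force: [0.5, -0.8, -1.2]
grip_width: 0.136
```

Run:
```python
from plan import *
p,R,s=cur();q=s["joint_positions"];print(p,q,s["grip_width"])
print("ring",p+R.apply(G(-158,34)), "toolx",R.as_matrix()[:,0])
pt,Rt=pose(MID+PD*60,.72);go(pt,Rt)
snap("side",[480,300,290],"side9",50,40,8);snap("top",[480,300,290],"top9",50,40,8)
```

```text
[457.13  240.521 247.234] [-0.664  0.552 -0.288  2.357  1.971  0.732  1.998] 0.1363876883830916
ring [498.569 241.824 302.117] toolx [ 0.672  0.033 -0.74 ]
turn [-0.099 -0.019 -0.079] shift before [-23.8 -63.3  21.5] after [-18.3 -66.8  15.4]
side9 off 230 214
top9 off 132 167
```

View pics/side9.png

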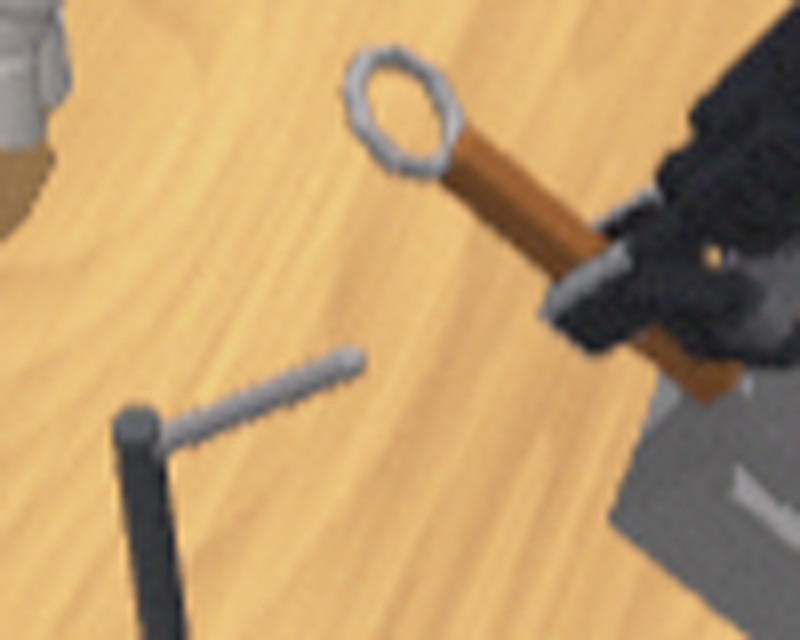

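View pics/top9.png

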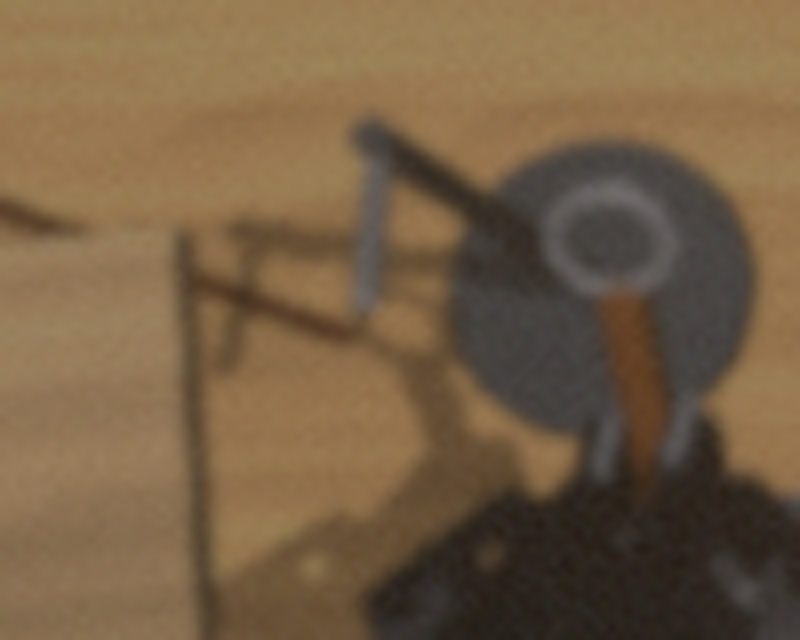

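Run:
```python
from plan import *
S=lambda *p:uz(p,(230,214),8);T=lambda *p:uz(p,(132,167),8)
for n,a,b in(("ring",S(403,112),T(612,240)),("tip",S(352,358),T(367,303)),("pegbase",S(165,440),T(379,160))):print(n,*tri(a,b))
```

```text
ring [500.287 241.586 301.982] 1.318839505787424
tip [487.294 312.762 290.363] 2.525083126219632
pegbase [534.468 321.895 256.736] 1.0087515837265004
```

Request:
arm_command:
  rows:
    - [-0.025, -0.005, -0.02, -9, -10, 6, 5]
    - [-0.025, -0.005, -0.02, -7, -16, 5, 5]
    - [-0.025, -0.005, -0.02, -4, -19, 4, 5]
    - [-0.025, -0.005, -0.02, -1, -20, 4, 5]
    - [0, 0, 0, 0, 0, 0, 5]

```text
t: 17.7
eef_pos: [423.2, 303.3, 250.3]
tcp_rot: [0.034, 0.907, 0.077, -0.412]
wrist_force: [0.4, -0.3, -1.1]
grip_width: 0.135
```

Run:
```python
from plan import *
p,R,s=cur();q=s["joint_positions"];print(p,q,s["grip_width"])
TIP=np.array([487,313,289.7]);r=p+R.apply(G(-158,34));print("ring",r,"axial",(r-TIP)@PD,"perp",(r-TIP)-PD*((r-TIP)@PD),"toolx",R.as_matrix()[:,0],"toolperp",R.inv().apply((r-TIP)-PD*((r-TIP)@PD)))
snap("side",[480,300,290],"side10",50,40,8);snap("top",[480,300,290],"top10",50,40,8)
```

```text
[423.248 303.34  250.261] [-0.784  0.542 -0.304  2.314  1.885  0.705  2.096] 0.13513120318465877
ring [465.174 310.425 304.326] axial 26.37308203492995 perp [-0.529  1.032 -0.512] toolx [ 0.649  0.11  -0.753] toolperp [ 0.156 -1.106  0.6  ]
side10 off 230 214
top10 off 132 167
```

View pics/side10.png

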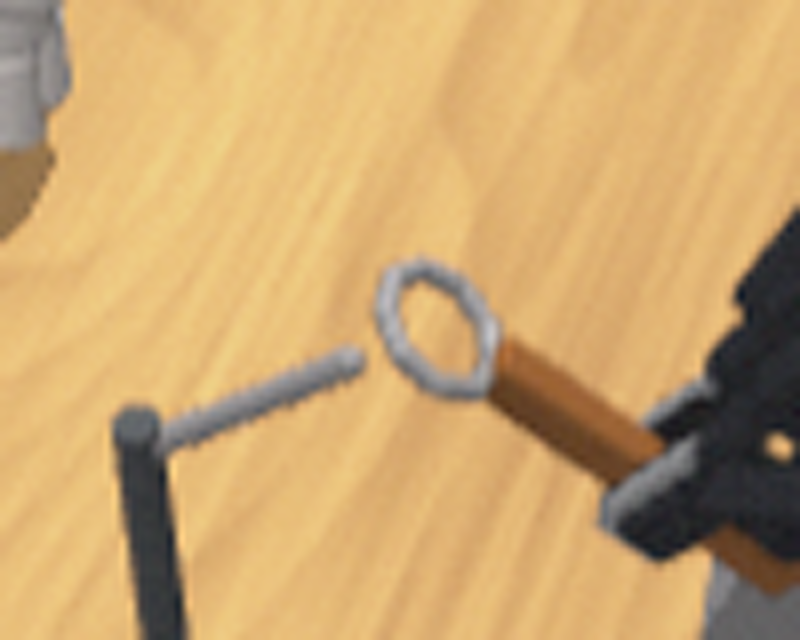

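View pics/top10.png

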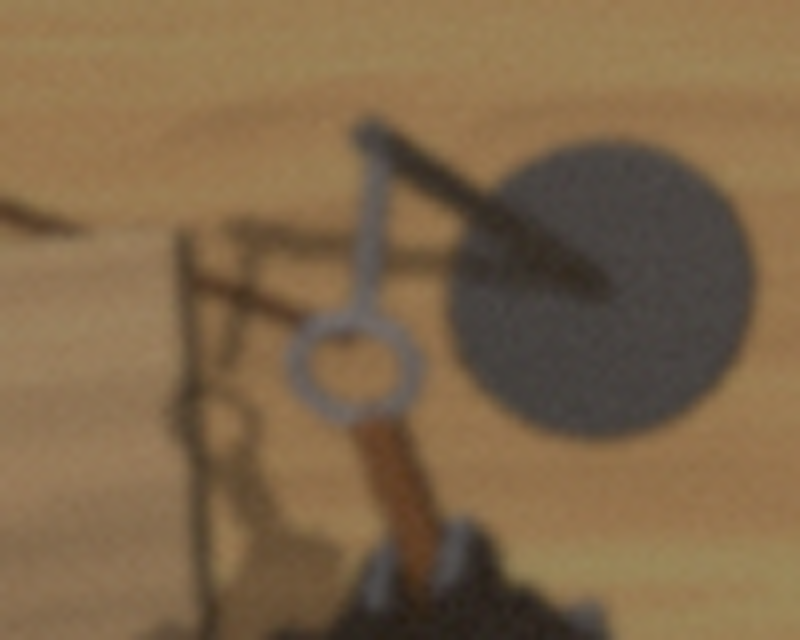

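Request:
arm_command:
  rows:
    - [0, 0, 0, 7.3, 0.3, -2, 5]
    - [0, 0, 0, 7.3, 0.3, -2, 5]
    - [0, 0, 0, 7.3, 0.3, -2, 5]
    - [0, 0, 0, 7.3, 0.2, -2, 5]
    - [0, 0, 0, 7.3, 0, -1.8, 5]
    - [0, 0, 0, 0, 0, 0, 5]

```text
t: 18.55
eef_pos: [455.2, 305.6, 229.0]
tcp_rot: [0.034, 0.907, 0.075, -0.412]
wrist_force: [-1.1, 0.2, -0.6]
grip_width: 0.137
```

Run:
```python
from plan import *
p,R,s=cur();q=s["joint_positions"];print(p,q,s["grip_width"])
TIP=np.array([487,313,289.7]);r=p+R.apply(G(-158,34));print("ring",r,"axial",(r-TIP)@PD,"toolperp",R.inv().apply((r-TIP)-PD*((r-TIP)@PD)),"-PD tool",R.inv().apply(-PD))
snap("side",[480,300,290],"side11",50,40,8);snap("top",[480,300,290],"top11",50,40,8)
for th in(.75,.85,.95,1.05):
    for d in(8,-5):
        b=best(pose(MID+PD*d,th)[0],th,q,N=10);print(th,d,None if b is None else b[1].round(2))
```

```text
[455.238 305.61  229.048] [-0.724  0.611 -0.301  2.27   1.971  0.705  2.078] 0.13650115183939193
ring [497.19  312.599 283.106] axial -11.958701157823523 toolperp [-0.077  2.097 -0.321] -PD tool [ 0.971 -0.002 -0.239]
side11 off 230 214
top11 off 132 167
0.75 8 [-0.86  0.64 -0.05  2.28  2.19  0.62  1.86]
0.75 -5 [-0.84  0.67 -0.06  2.26  2.21  0.63  1.86]
0.85 8 [-0.89  0.71 -0.05  2.35  2.3   0.81  1.69]
0.85 -5 [-0.87  0.73 -0.06  2.33  2.32  0.81  1.69]
0.95 8 [-0.95  0.78  0.    2.41  2.39  0.98  1.53]
0.95 -5 [-0.93  0.8   0.01  2.39  2.41  0.98  1.52]
1.05 8 None
1.05 -5 [-0.5   1.02 -0.89  2.42  2.14  1.68  1.93]
```

View pics/side11.png

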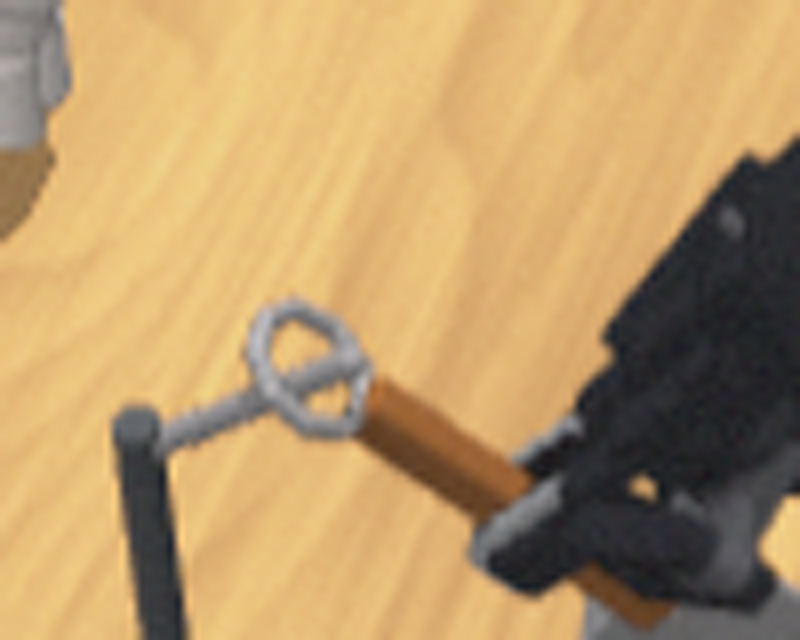

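View pics/top11.png

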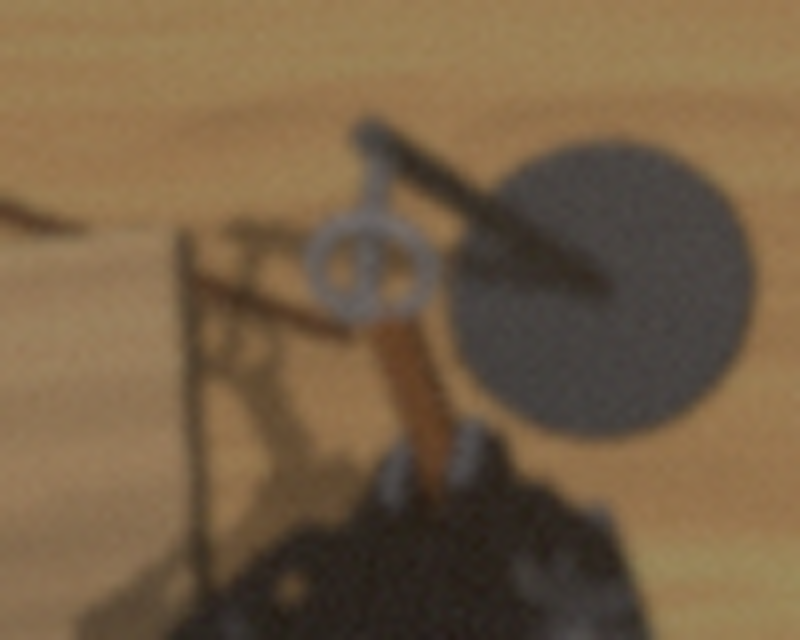

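Request:
arm_command:
  rows:
    - [0, 0, 0, 6.5, -0.7, -1.6, 5]
    - [0, 0, 0, 6.5, -0.7, -1.6, 5]
    - [0, 0, 0, 6.5, -0.6, -1.6, 5]
    - [0, 0.057, 0, 3.9, 0, -0.8, 5]
    - [0, 0.057, 0, 3.9, 0, -0.8, 5]
    - [0, 0.057, 0, 3.9, 0, -0.8, 5]
    - [0, 0.057, 0, 3.9, 0, -0.8, 5]
    - [0, 0, 0, 0, 0, 0, 5]

```text
t: 19.65
eef_pos: [483.8, 312.7, 208.2]
tcp_rot: [0.026, 0.948, 0.079, -0.307]
wrist_force: [0.1, 0.6, -1.1]
grip_width: 0.135
```

Run:
```python
from plan import *
p,R,s=cur();q=s["joint_positions"];print(p,q,s["grip_width"])
TIP=np.array([487,313,289.7]);r=p+R.apply(G(-158,34));print("ring",r,"axial",(r-TIP)@PD,"toolperp",R.inv().apply((r-TIP)-PD*((r-TIP)@PD)),"-PD tool",R.inv().apply(-PD),"toolx",R.as_matrix()[:,0])
snap("side",[480,300,270],"side12",50,40,8)
```

```text
[483.829 312.744 208.233] [-0.752  0.8   -0.342  2.385  2.225  1.14   1.74 ] 0.13452043676209718
ring [512.725 317.652 270.458] axial -32.455041041196935 toolperp [ 0.001 -0.29   0.755] -PD tool [ 1.    -0.002 -0.015] toolx [ 0.799  0.133 -0.586]
side12 off 230 221
```

View pics/side12.png

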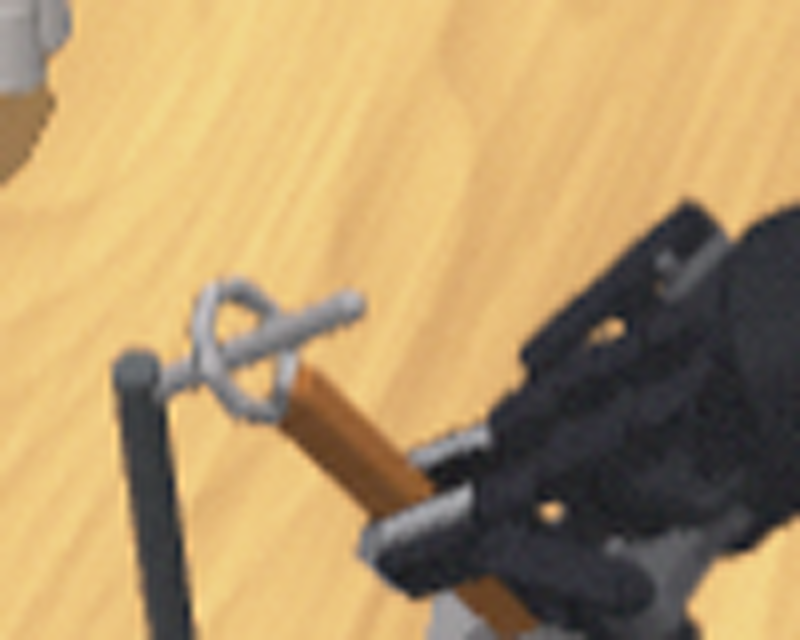

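Request:
arm_command:
  rows:
    - [0, 0.04, 0, 6.5, 0, 1, 5]
    - [0, 0.04, 0, 6.5, 0, 1, 5]
    - [0, 0, 0, 0, 0, 2, 5]
    - [0, 0, 0, 0, 0, 2, 5]
    - [0, 0, 0, 0, 0, 0, 5]

```text
t: 20.32
eef_pos: [491.5, 313.9, 197.3]
tcp_rot: [0.022, 0.96, 0.08, -0.268]
wrist_force: [-0.3, -0.1, -0.7]
grip_width: 0.134
```

Run:
```python
from plan import *
p,R,s=cur();q=s["joint_positions"];print(p,q,s["grip_width"],s["wrist_force"])
TIP=np.array([487,313,289.7]);r=p+R.apply(G(-158,34));print("ring",r,"axial",(r-TIP)@PD,"toolperp",R.inv().apply((r-TIP)-PD*((r-TIP)@PD)),"toolx",R.as_matrix()[:,0])
```

```text
[491.466 313.871 197.307] [-0.773  0.891 -0.333  2.421  2.274  1.313  1.64 ] 0.13434138870251822 [-0.316 -0.073 -0.652]
ring [515.28  317.821 261.715] axial -39.5592954680789 toolperp [-0.444 -0.019  6.438] toolx [ 0.844  0.141 -0.518]
```

Request:
arm_command:
  rows:
    - [0, 0, 0, 0, 0, 0, 12]
    - [0, 0, 0, 0, 0, 0, 12.5]
    - [0, 0, 0, 0, 0, 0, 13]
    - [0, 0, 0, 0, 0, 0, 14]
    - [0, 0, 0, 0, 0, 0, 15]
    - [0, 0, 0, 0, 0, 0, 17]
    - [0, 0, 0, 0, 0, 0, 20]
    - [0, 0, 0, 0, 0, 0, 24]
  squeeze: 20

```text
t: 21.32
eef_pos: [491.5, 313.9, 197.0]
tcp_rot: [0.022, 0.96, 0.08, -0.268]
wrist_force: [-0.3, -0.3, -1.3]
grip_width: 0.281
```

Run:
```python
from plan import *
p,R,s=cur();print(p,s["grip_width"],s["wrist_force"])
snap("side",[490,310,200],"side13",80,60,5)
```

```text
[491.492 313.883 196.993] 0.28127376367256063 [-0.317 -0.29  -1.324]
side13 off 195 228
```

View pics/side13.png

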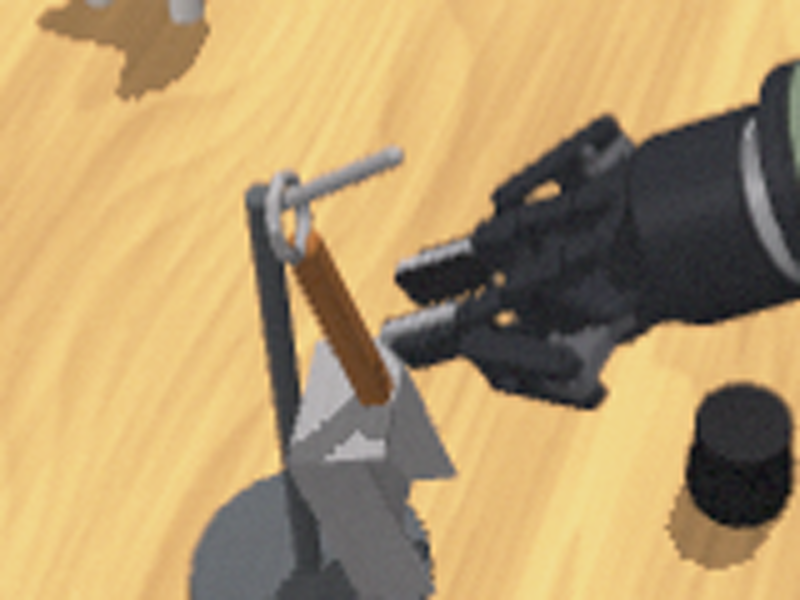

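Run:
```python
from plan import *
p,R,s=cur();q=s["joint_positions"]
for th in(.95,.85,.75,.65):
    for back,up in((25,0),(45,0),(45,20),(80,0)):
        u=U;Rt=tgt(u*np.sin(th)-Zw*np.cos(th),np.cross(u,Zw));x,e=ik(p-U*back+Zw*up,Rt,q)
        print(th,back,up,round(e,2),x.round(2) if e<1 else "")
        if (th,back,up)==(.75,80,0): go(p-U*back+Zw*up,Rt)
snap("side",[490,310,200],"side14",80,60,5);snap("top",[490,310,200],"top14",80,60,5)
```

```text
0.95 25 0 3.45 
0.95 45 0 14.1 
0.95 45 20 10.75 
0.95 80 0 31.14 
0.85 25 0 0.0 [-0.73  0.77 -0.36  2.38  2.19  1.02  1.79]
0.85 45 0 0.11 [-0.38  1.03 -1.25  2.42  1.88  1.69  2.1 ]
0.85 45 20 0.0 [-0.76  0.71 -0.37  2.41  2.13  1.01  1.8 ]
0.85 80 0 17.42 
0.75 25 0 0.0 [-0.69  0.71 -0.35  2.3   2.11  0.82  1.94]
0.75 45 0 0.0 [-0.72  0.71 -0.37  2.35  2.1   0.87  1.89]
0.75 45 20 0.0 [-0.72  0.66 -0.36  2.33  2.05  0.81  1.96]
0.75 80 0 2.18 
turn [-0.001 -0.277 -0.002] shift before [-68.5   0.2  41.4] after [-54.5  -0.   58.5]
0.65 25 0 0.0 [-0.67  0.67 -0.31  2.22  1.97  0.64  2.13]
0.65 45 0 0.0 [-0.69  0.66 -0.34  2.27  1.98  0.68  2.07]
0.65 45 20 0.0 [-0.68  0.62 -0.34  2.25  1.89  0.65  2.17]
0.65 80 0 0.0 [-0.73  0.65 -0.38  2.36  1.99  0.75  1.97]
side14 off 195 228
top14 off 110 149
```

View pics/top14.png

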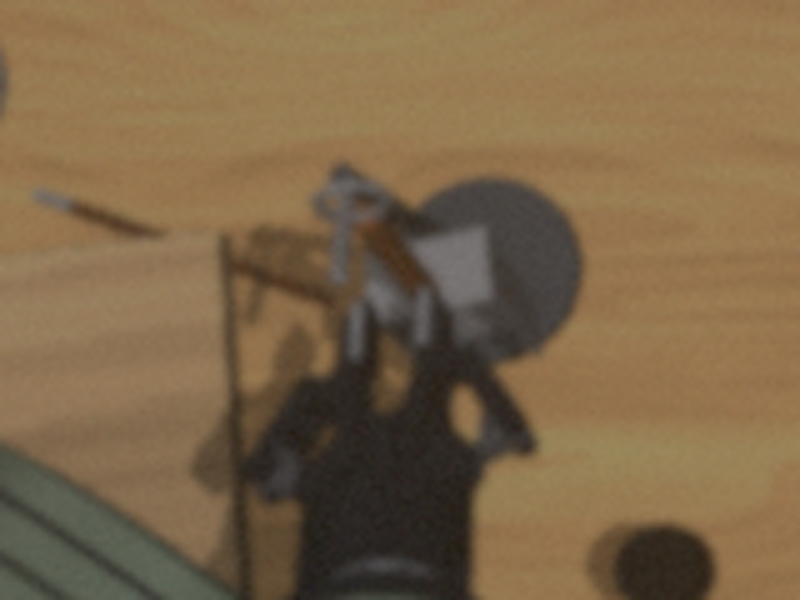

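View pics/side14.png

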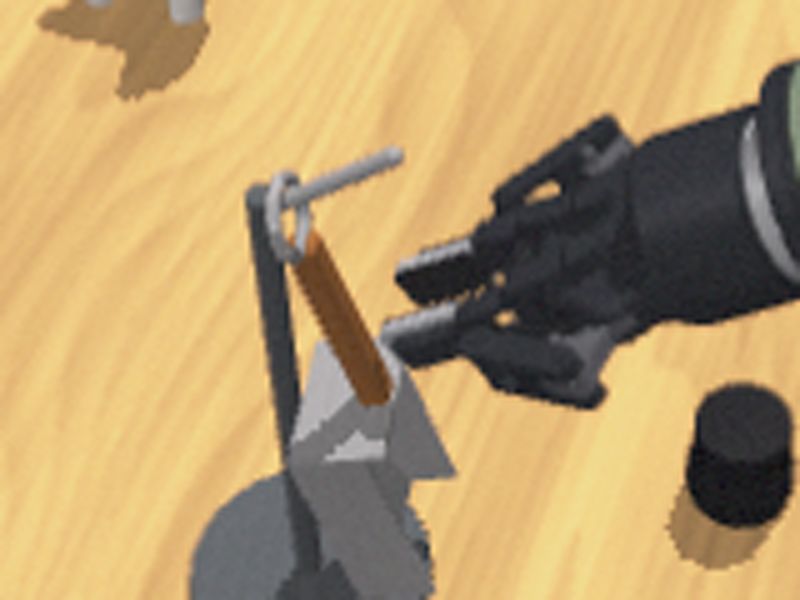

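Request:
arm_command:
  rows:
    - [0, -0.055, 0, -8.2, 0, 4, 24]
    - [0, -0.055, 0, -8.2, 0, 4, 24]
    - [0, -0.055, 0, -8.2, 0, 4, 24]
    - [0, -0.055, 0, -8.2, 0, 4, 24]
    - [0, -0.055, 0, -8.2, 0, 4, 24]
    - [0, 0, 0, 0, 0, 0, 24]

```text
t: 22.22
eef_pos: [447.8, 306.6, 206.9]
tcp_rot: [0.032, 0.915, 0.076, -0.396]
wrist_force: [-0.7, -0.4, -0.6]
grip_width: 0.283
```

Run:
```python
from plan import *
p,R,s=cur();q=s["joint_positions"];print(p,q,R.as_matrix()[:,0])
Rt=pose(MID,.5)[1];go(p-U*60,Rt);print(ik(p-U*60,Rt,q))
snap("side",[510,310,180],"side15",80,60,5);snap("top",[510,310,180],"top15",80,60,5)
```

```text
[447.818 306.62  206.892] [-0.733  0.684 -0.351  2.339  2.072  0.848  1.915] [ 0.675  0.113 -0.729]
turn [-0.003 -0.254 -0.001] shift before [-41.1   0.2  43.8] after [-28.8  -0.   52.7]
(array([-0.707,  0.57 , -0.354,  2.278,  1.664,  0.538,  2.331]), np.float64(0.001194264689821723))
side15 off 187 232
top15 off 113 142
```

View pics/top15.png

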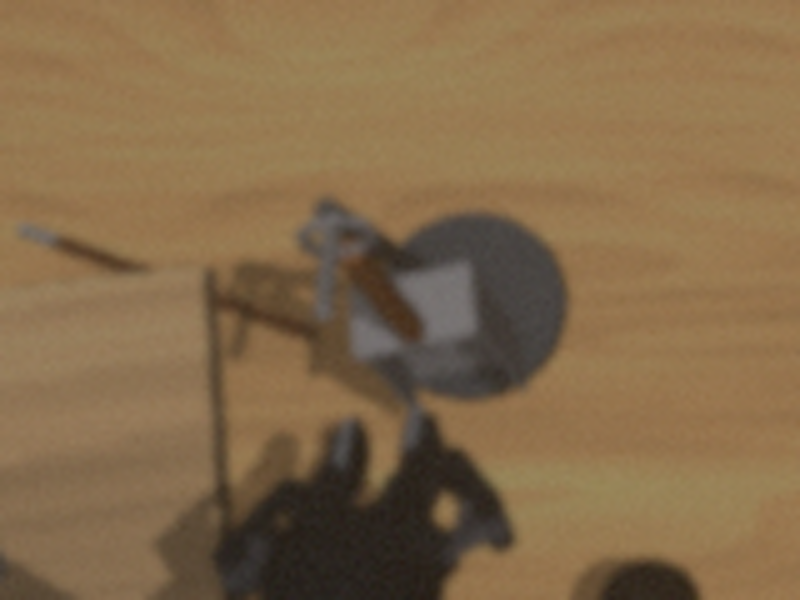

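View pics/side15.png

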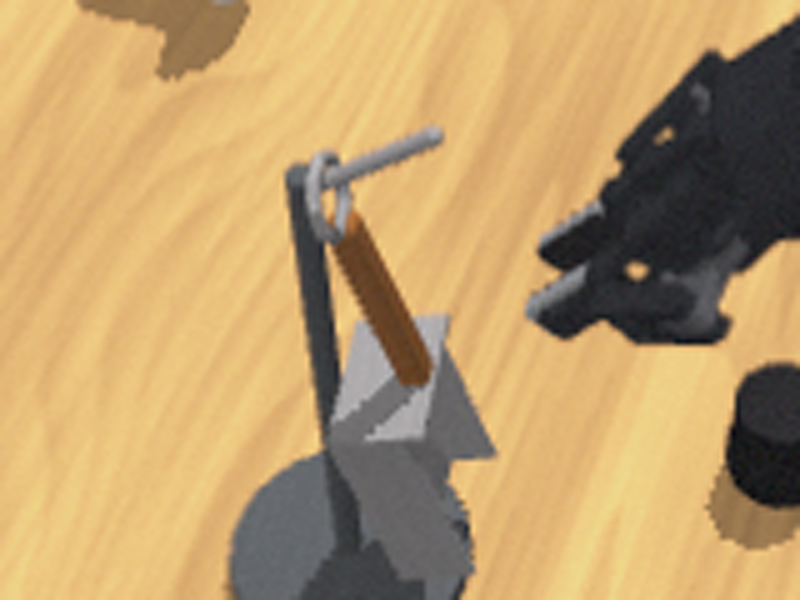

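Request:
arm_command:
  rows:
    - [0, -0.042, 0, -6, 0, 8, 24]
    - [0, -0.042, 0, -6, 0, 8, 24]
    - [0, -0.042, 0, -6, 0, 8, 24]
    - [0, -0.042, 0, -6, 0, 8, 24]
    - [0, -0.042, 0, -6, 0, 8, 24]
    - [0, -0.042, 0, -6, 0, 8, 24]
    - [0, 0, 0, 0, 0, 0, 24]
    - [0, 0, 0, 0, 0, 0, 24]

```text
t: 23.32
eef_pos: [388.7, 296.5, 205.4]
tcp_rot: [0.043, 0.857, 0.071, -0.508]
wrist_force: [0.4, -0.4, -0.1]
grip_width: 0.281
```

Run:
```python
from plan import *
snap("side",[510,310,180],"side16",80,60,5);snap("top",[510,310,180],"top16",80,60,5)
c=robot.camera("side");cv2.imwrite("pics/full.png",c[:,:,::-1])
S=lambda *p:uz(p,(187,232),5);T=lambda *p:uz(p,(113,142),5)
a,e1=tri(S(330,198),T(334,238));b,e2=tri(S(417,378),T(410,328));d=(b-a)/np.linalg.norm(b-a);print(a,e1,b,e2,"len",np.linalg.norm(b-a),"angle from up",np.arccos(d[2]),"lip z",a[2]+209*d[2],"to mid",np.linalg.norm(a-MID))
```

```text
side16 off 187 232
top16 off 113 142
[529.548 322.472 251.318] 1.3335054698234758 [503.595 317.694 143.49 ] 1.2222416037825203 len 111.01002143771875 angle from up 2.9015761018567354 lip z 48.308845874464794 to mid 25.779471586793193
```

View pics/side16.png

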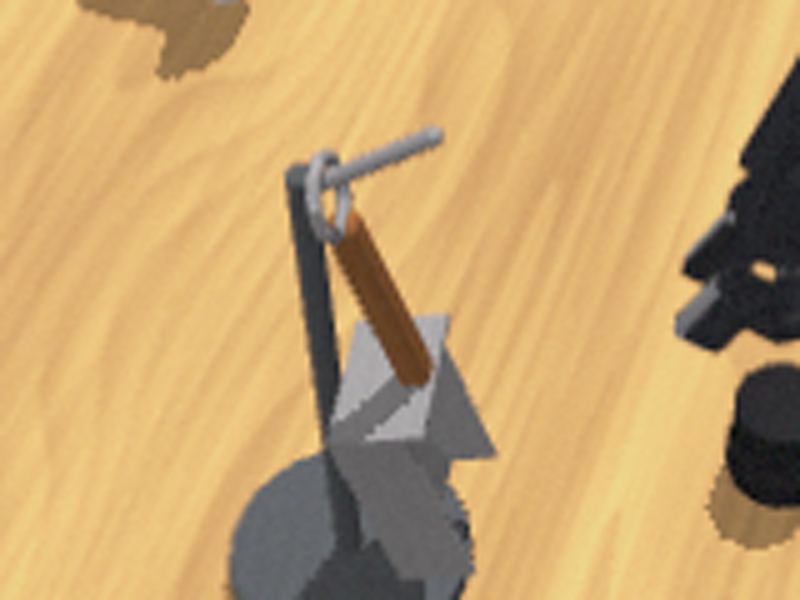

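View pics/full.png

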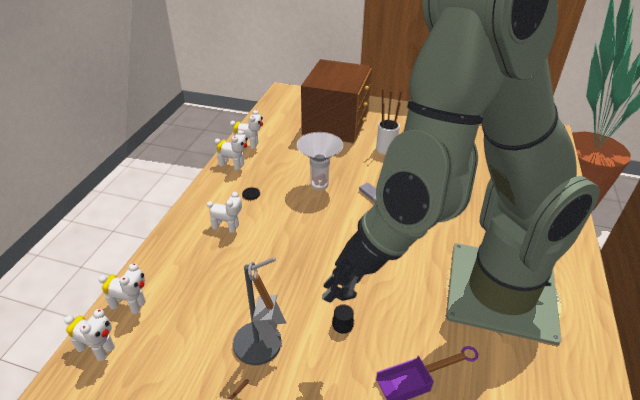

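```bash
python3 -c "
from workcell import robot
print(robot.finish_job())"
```

```text
the job is handed in; nothing more can be done
None
```

I poured the pebbles through the funnel into the jar, hung the empty scoop on the peg by its ring, and handed the job in at about 23.5 s of the 72 s allowed.

- **Pebbles:** in the side view I counted six in the jar, with the funnel empty. They fell through at about 48° of tilt, where the wrist reached its joint limit, so I poured no steeper. The count comes from one zoomed view.
- **Jar and other objects:** by eye, the jar was upright in its place and the tiger figure, pot, lid and brush looked unmoved. I did not measure them at the end.
- **Scoop:** measured from two views before hand-in:
  - Ring centre about 26 mm from the peg's middle (limit 42 mm).
  - Scoop axis 2.90 rad from up (needs over 2.4).
  - Lip about 48 mm above the table (needs over 20 mm).
  - No visible movement between pictures about 1 s apart.
- **Robot:** the gripper was well clear of everything.
- **Not fully as asked:** after release the ring slid down to the peg's root. The pan hangs slightly twisted and appears to rest lightly against the post, so it is not hanging entirely freely. I did not measure the force on the stand.

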